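# Stand the slumped polisher up on its soft foam and dock it

### The job

The cordless polisher has slumped over sideways on the foam pad it stands on in its grey pad holder, and the foam is too soft to keep it up by itself. Pick the holder up by its upright grip without touching the polisher, bring the polisher upright and keep it balanced in the air, well away from the charging bay, for at least 4 seconds so that the foam recovers, then carry it, still upright and never slumped again near the bay, in between the bay's two guides until the holder is fully home. Set it down on the worktop there, let go and back off; do not drop it, ram the bay or disturb the other things.

Things in the scene. Friction and masses are not known exactly. Their poses are not given: they have to be found in the camera images.
- holder: Grey plastic pad holder, 200 g: plate 225 mm long (x -170 to +55 mm), 100 mm wide (y), 12 mm thick. Origin under the plate, below the axis of the polisher standing on it; x points from the grip to the polisher and on to the plate's nose, y left, z up. Cheeks (to z = 68 mm) before and behind the polisher let it tip only sideways, about the holder's x axis.
- holder_grip (a point): Middle of the holder's upright grip, where to hold it: a block 24 mm (x) by 40 mm (y) rising from the plate (z = 12 mm) to z = 88 mm. The point lies at x = -145, y = 0, z = 60 mm in the holder's frame. Grip hard (100 N): the polisher stands 145 mm off to one side.
- polisher: Round cordless polisher, 500 g within 5 percent, 92 to 96 mm wide (too wide to grip), grey barrel, red button, black battery on top, orange foam pad below. Origin: tipping pivot in the foam, 24 mm above the holder's underside. z runs up the polisher, x is the tipping axis (parallel to the holder's x); positive lean takes the top towards -y. It starts slumped at +0.17 rad.
- polisher_com (a point): Centre of mass of the polisher, on its axis 130 mm above the pivot. Moment of inertia about the tipping axis 0.0098 kg m2. The foam is a hinge spring of 0.58 N m/rad centred square to the plate, damping 0.018 N m s/rad; weight tips it with 0.64 N m per rad of lean, so upright is unstable: it falls away with a time constant of 0.4 to 0.9 s until the foam bottoms out 0.17 rad from square.
- polisher_top (a point): Centre of the polisher's flat top, on its axis 186 mm above the pivot. How it answers: rolling the plate about x by p (rad) pushes the lean by 59 p rad/s2 in the same sense; accelerating the plate towards its +y by a (m/s2) pushes the lean by + a / 0.15 m. So a roll of -0.02 to -0.04 rad brings the slumped polisher up; then keep correcting.
- bay: Charging bay fixed to the worktop. Origin on the worktop at home, where the holder's origin belongs; x points into the bay, z up. Two aluminium guide plates, 190 mm high, inner faces at y = +58 and -58 mm, x = -40 to +70 mm: 10 mm of room each side of an upright polisher, 8 mm beside the holder's plate. No floor: the holder stands on the worktop, its x along the bay's x.
- bay_mouth (a point): Middle of the bay's mouth at its home floor level, at x = -70 mm in the bay's frame. From the guides' front edges (x = -40 mm, y = +-58 mm) flared plates open out to y = +-85 mm here. The holder comes in along +x. Left free inside, the polisher leans softly on one guide at about 0.06 rad (more if the holder is off-centre), which is right.
- bay_stop (a point): Front face of the black charger block (55 mm high) at the back of the bay, on the worktop at x = +67 mm: the holder comes to a stop on it 10 mm beyond home.
- jar: Lidded white ceramic jar, 116 mm diameter, 134 mm high, origin under its centre. Leave alone.
- brush_blue: Short nylon detailing brush with blue handle, 145 mm long, 26 mm thick, lying on the worktop; origin under it, x along the brush. Leave alone.
- brush_green: The same brush with green handle. Leave alone.
- wax_tin: Flat round wax tin with blue lid, 75 mm diameter, 27 mm high, origin under its centre. Leave alone.
- polish_bottle: Blue bottle of polish, 62 mm diameter, 170 mm high, origin under its centre. Leave alone.
- pad_stack: Stack of three spare foam pads, 80 mm diameter, 84 mm high, origin under its centre. Leave alone.
- tape_roll: Roll of yellow masking tape lying flat, 96 mm diameter, 25 mm high, origin under its centre. Leave alone.
Things that resemble listed ones, but are neither listed nor needed, are in the scene too. What is shaped like the holder but green is not meant.

How it is judged:
On the way:
1. the holder is held up off the worktop, more than 200 mm away from the bay, with the polisher within 0.09 rad of upright, for 4 s (height (world z) of holder above 0.02 m and horizontal distance between holder and bay above 0.2 m and angle between polisher's own z axis and vertical below 0.09 rad), for 4 s.
At the end, for the whole second after the job is handed in: the holder stands flat on the worktop (within 10 mm of it and 0.06 rad of level), its origin within 20 mm of home in the bay and its x axis within 0.2 rad of the bay's, the polisher within 0.14 rad of upright between the guides, everything at rest and released (horizontal distance between holder and bay below 0.02 m and height (world z) of holder below 0.01 m and angle between holder's own z axis and vertical below 0.06 rad and angle between the x axis of holder and the x axis of bay, either way round below 0.2 rad and angle between polisher's own z axis and vertical below 0.14 rad and linear speed of holder below 0.03 m/s and angular speed of polisher below 0.15 rad/s); the robot touches nothing.
It fails at once if the gripper or arm touches the polisher itself (over 1 N) (contact force between any of the fingers, the arm and polisher above 1 N).
It fails at once if the polisher leans more than 0.14 rad within 200 mm of the bay's home place (horizontal distance between holder and bay below 0.2 m and angle between polisher's own z axis and vertical above 0.14 rad).
It fails at once if the bay is rammed (over 22 N between it and the holder or polisher) (contact force between holder and bay above 22 N).
It fails at once if the holder is dropped or flung (faster than 0.6 m/s) or tipped by more than 0.35 rad (linear speed of holder above 0.6 m/s or angle between holder's own z axis and vertical above 0.35 rad).
It fails at once if another thing on the worktop is moved by more than 20 mm (distance of any of jar, brush_blue, brush_green, wax_tin, polish_bottle, pad_stack, tape_roll from where it was at the start of the episode above 0.02 m).
It also fails if it takes over 72 s, if anything falls off the work surface, if the arm or the gripper's body presses on something with over 40 N, if the wrist force passes 120 N, or if a joint passes its speed limit or range.

### The arm

A 7-joint arm with a two-finger parallel gripper is mounted at the origin on the work surface. World frame = base frame: x ahead of the robot, y to its left, z up, the work surface at z = 0. Lengths are in m, angles in rad, forces in N, time in s.
With the tool pointing down it reaches from about 0.425 to 0.925 m from the base axis. Payload 6.8 kg.
Tool frame: the origin (TCP) lies on the centre line of the jaws, within the pads' length; the fingertips stand 17 mm ahead of it and the grasp point (between the pads) lies 2 mm behind it; z points along the fingers, x is the direction in which the jaws open and shut, and the axes are right-handed (so a half turn about z gives the same grasp; the last joint's range is limited). The gripper opens to 85 mm and grips with 20 to 120 N. Pads are 22 mm wide; open, the fingers measure 114 mm over their backs; the gripper's body (76 mm by 85 mm) begins 54 mm behind the grasp point. The pads swing forward as they close: fully open they stand 13 mm farther back than shut.
Start: joints at [-1.209, 0.477, 0.022, 1.555, -0.011, 1.109, -0.083], TCP at [0.306, 0.602, 0.248] pointing down, gripper open.
Joint ranges: [-2.96, 2.96], [-0.34, 2.1], [-1.41, 1.46], [0.24, 2.44], [-1.37, 4.51], [0.17, 1.92], [-2.96, 2.96]. Speed limits (rad/s): [2.39, 2.39, 3.14, 3.14, 3.14, 3.14, 3.14].

### API

Orientations are given as a rotation vector (axis times angle).
In Python, from bench import r gives the robot as it stands.
- The arm moves only by the tool arm_command, never from a script. Its argument "increments" is a list of rows, each a list of 3 entries, a list of its own where there are three numbers: the shift along the world's x, y, z in m, then the turn, a rotation vector about the world's x, y, z in rad, then the opening in per cent of the stroke, from 0 (shut) to 100 (fully open). A call has 1 to 10 rows; each row is the pose to reach, as a shift and turn from the pose commanded when the call began; what a row does not reach only later rows make up. A row lasts 1/10 s, in which the tool goes at most 50 mm and 8.59 degrees, less where a joint would pass 70% of its speed; a pose out of reach is approached as far as the arm can. A call with a gripper value outside its range is refused whole. The fingers move at their own pace and stop on an object; "newtons" is the grip in N (left out, the last holds). Time passes only in rows, so rows that repeat a pose let the fingers close. It gives the time, the measured TCP pose, the force and the opening at its end, in the units of the state.
- r.get_obs(): the state, without advancing time (a new reading comes with each control period).
- r.grab_frame(name): name is "scene" or "top" or "wrist"; returns the picture (384x512x3 uint8, blue, green, red); there is no depth.
- r.camera_model(name): a dict with "camera_matrix" (3x3 intrinsics, pixels), "camera_from_world" (4x4, takes a point from world to camera coordinates). Camera axes: x right, y down, z forward; pixel columns grow to the right and rows downward; lengths in m; the calibration is good to about 2 mm. A picture is of the moment at which its call begins: read the wrist's pose just before it. camera_model takes no time and is no camera call; for the wrist camera it gives the pose at the moment of the call.
- r.hand_in(): hands the job in, once; it reports no verdict.
The state is a dict: "clock": time; "joints": joint angles; "qvel": joint speeds; "tau": joint torques, N m; "tcp_pos": TCP position; "orientation": TCP orientation; "contact_force": force on the tool from outside, world axes, zero at the start; "moment": the same for the moment, N m; "grip_width": finger opening in m.
Only numpy, scipy, OpenCV 4.12 (cv2) and the standard library are available. Lean on these libraries where they do the work, as an engineer would, in place of code of your own. Each camera call takes 0.05 s, during which the arm holds its last target. There are 200 camera calls.

## Working session

There is one attempt and no reset: what is moved stays moved. The work goes in short steps, Python scripts to look and compute and a tool call to move; the robot and the scene stay as the last step left them, time stands still between calls to the robot, and variables do not carry over. Pictures are saved under pics/ and viewed, about 8 in all and at most 12, crops included, and the job is handed in when it is done.

Besides the shell and the picture viewer there is one more tool, called by a JSON object that holds its "api" and its "payload", one argument or row to a line. arm_command: Moves the arm, as the interface text tells. Its arguments: {"type":"object","properties":{"increments":{"type":"array","items":{"type":"array"}},"newtons":{"type":"number"}},"required":["increments"]}

```bash
ls; mkdir -p pics; python3 - <<'E'
from bench import r
import cv2,numpy as np
o=r.get_obs();print({k:np.round(v,3) for k,v in o.items()})
a=r.grab_frame("scene");b=r.grab_frame("top")
cv2.imwrite("pics/s0.png",a);cv2.imwrite("pics/t0.png",b)
for n in("scene","top","wrist"):
  c=r.camera_model(n);print(n,np.round(c["camera_matrix"],1).tolist(),np.round(c["camera_from_world"],3).tolist())
E
```

```text
pics
{'clock': np.float64(0.0), 'joints': array([-1.209,  0.478,  0.022,  1.556, -0.011,  1.109, -0.083]), 'qvel': array([-0.   , -0.001,  0.002,  0.   , -0.   ,  0.   ,  0.001]), 'tau': array([ 0.0000e+00, -5.9646e+01,  1.6080e+00, -2.8120e+01,  1.2000e-02,
        1.0000e-02, -0.0000e+00]), 'tcp_pos': array([0.305, 0.601, 0.247]), 'orientation': array([ 2.677e+00,  1.643e+00, -2.000e-03]), 'contact_force': array([-0.066,  1.357,  0.088]), 'moment': array([-0.031,  0.016,  0.01 ]), 'grip_width': np.float64(0.086)}
scene [[400.6, 0.0, 256.0], [0.0, 400.6, 196.1], [0.0, 0.0, 1.0]] [[-0.84, 0.542, 0.014, 0.47], [0.457, 0.721, -0.521, -0.143], [-0.292, -0.432, -0.853, 1.41], [0.0, 0.0, 0.0, 1.0]]
top [[417.2, 0.0, 252.9], [0.0, 417.2, 196.0], [0.0, 0.0, 1.0]] [[-0.027, -0.999, -0.026, 0.012], [-0.993, 0.03, -0.113, 0.544], [0.113, 0.023, -0.993, 1.359], [0.0, 0.0, 0.0, 1.0]]
wrist [[283.9, 0.0, 254.6], [0.0, 283.9, 193.0], [0.0, 0.0, 1.0]] [[0.453, 0.892, -0.002, -0.674], [0.849, -0.43, 0.308, -0.04], [0.273, -0.141, -0.952, 0.38], [0.0, 0.0, 0.0, 1.0]]
```

View pics/s0.png

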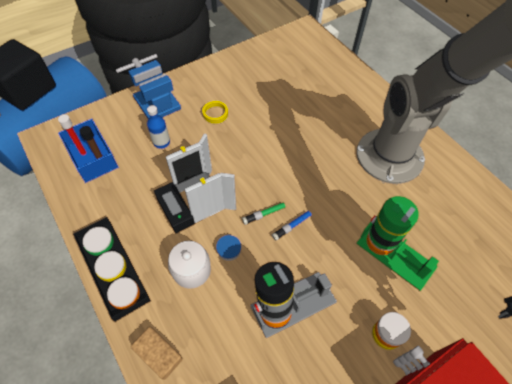

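View pics/t0.png

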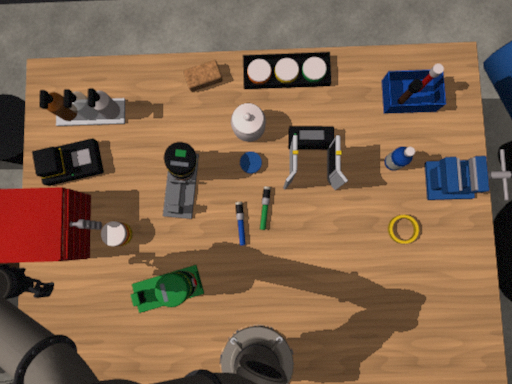

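The grey holder with the black-topped polisher is the target (scene px 285,295; top px 180,180). Lookalikes are the green holder (scene 395,245; top 170,288) and the pad stack/tin near scene (393,330). The bay is at scene (195,190), top (315,160). Next, one close crop of holder and bay.

```bash
python3 - <<'E'
import cv2,numpy as np
s=cv2.imread("pics/s0.png");t=cv2.imread("pics/t0.png")
def crop(im,x,y,w,h,k,):
  c=cv2.resize(im[y:y+h,x:x+w],None,fx=k,fy=k,interpolation=cv2.INTER_NEAREST)
  for i in range(0,w,10):
    if (x+i)%10==0: cv2.putText(c,str(x+i),(i*k,8),0,.3,(0,0,255),1);cv2.line(c,(i*k,8),(i*k,12),(0,0,255))
  for j in range(0,h,10): cv2.putText(c,str(y+j),(0,j*k+4),0,.3,(255,0,255),1)
  return c
A=crop(s,240,250,100,90,4);B=crop(t,150,130,100,90,4);C=crop(s,150,130,100,100,4)[:300];D=crop(t,270,115,100,90,4)[:300]
A,B=A[:300],B[:300]
cv2.imwrite("pics/c1.png",np.vstack([np.hstack([A,B]),np.hstack([C,D])]))
E
```

```text
(no output)
```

View pics/c1.png

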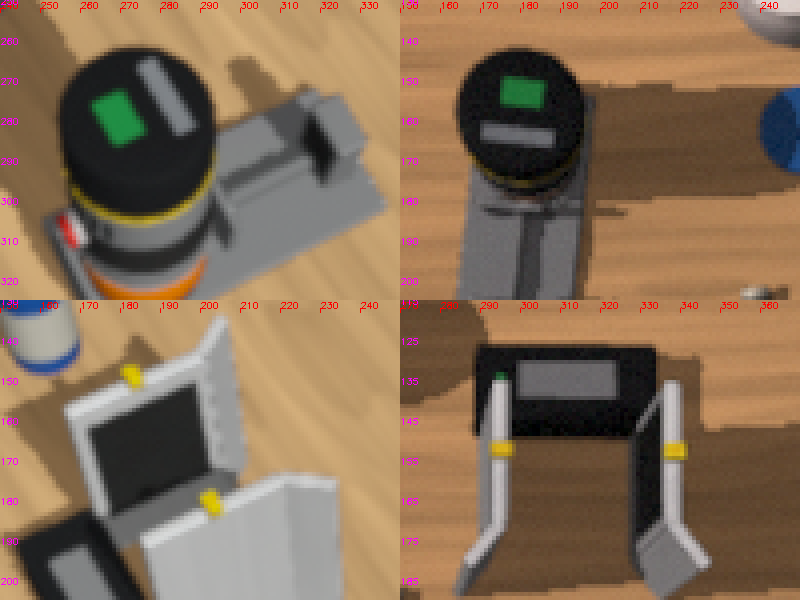

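Crop confirms: grey holder, black-topped polisher with green label centred near scene (269,280) / top (180,153); bay yellow tabs at top (294.5,152) and (338,152.5), scene (183,149) and (202,180). Now rays.

```bash
cat > h.py <<'E'
import cv2,numpy as np
from bench import r
M={n:r.camera_model(n) for n in("scene","top")}
def ray(n,uv,z,m=None):
  m=m or M[n];T=m["camera_from_world"];T=np.array(T);R,t=T[:3,:3],T[:3,3]
  d=R.T@np.linalg.solve(np.array(m["camera_matrix"]),[uv[0],uv[1],1.]);c=-R.T@t
  return c+d*(z-c[2])/d[2]
def proj(n,p,m=None):
  m=m or M[n];T=np.array(m["camera_from_world"]);q=np.array(m["camera_matrix"])@(T[:3,:3]@p+T[:3,3]);return q[:2]/q[2]
def blobs(im,lo,hi,amin=6):
  m=cv2.inRange(cv2.cvtColor(im,cv2.COLOR_BGR2HSV),lo,hi)
  n,l,s,c=cv2.connectedComponentsWithStats(m)
  return [(s[i,4],c[i].round(2)) for i in range(1,n) if s[i,4]>=amin]
E
python3 - <<'E'
from h import *
s=cv2.imread("pics/s0.png");t=cv2.imread("pics/t0.png")
np.set_printoptions(precision=4,suppress=True)
for n,im in(("scene",s),("top",t)):
  for a,c in blobs(im,(22,150,120),(35,255,255)): print(n,"yellow",a,c,ray(n,c,.19))
  for a,c in blobs(im,(45,120,60),(85,255,255)): print(n,"green",a,c,ray(n,c,.207))
for c in [(294.5,134.5),(295,171),(337.2,135),(336.7,171)]: print("rim",c,ray("top",c,.19))
for c in [(183.5,148.5),(202.5,180.5)]: print(ray("scene",c,.19))
# holder plate mask in top
hsv=cv2.cvtColor(t,cv2.COLOR_BGR2HSV)
print(t[190,165],t[200,170],t[205,181],t[205,190],t[180,183]) 
x,y,w,h=150,140,70,90
m=cv2.inRange(hsv[y:y+h,x:x+w],(0,0,60),(180,45,140))
for row in range(180-y,225-y,3):
  k=np.where(m[row])[0]+x; print(row+y,k.min() if len(k) else None,k.max() if len(k) else None,len(k))
E
```

```text
scene yellow 364 [214.88 111.72] [ 0.4936 -0.343   0.19  ]
scene yellow 23 [182.43 148.13] [ 0.6455 -0.2688  0.19  ]
scene yellow 22 [202.36 180.23] [ 0.6508 -0.1384  0.19  ]
scene yellow 8 [405.88 232.75] [0.2842 0.2874 0.19  ]
scene yellow 87 [115.31 274.66] [ 0.9616 -0.0098  0.19  ]
scene yellow 45 [277.31 302.2 ] [0.6687 0.2575 0.19  ]
scene yellow 50 [383.66 345.2 ] [0.5233 0.4653 0.19  ]
scene green 1007 [398.01 214.64] [0.2751 0.2407 0.207 ]
scene green 127 [272.87 208.69] [0.542  0.0502 0.207 ]
scene green 11 [179.09 216.36] [ 0.76   -0.0611  0.207 ]
scene green 9 [376.44 220.78] [0.3353 0.224  0.207 ]
scene green 1916 [401.86 258.33] [0.3527 0.3365 0.207 ]
scene green 86 [103.48 248.83] [ 0.9586 -0.0794  0.207 ]
scene green 132 [269.17 279.13] [0.6574 0.205  0.207 ]
top yellow 17 [279.24  78.12] [ 0.8837 -0.0968  0.19  ]
top yellow 16 [295.12 151.88] [ 0.6539 -0.1362  0.19  ]
top yellow 24 [338.5 152.5] [ 0.6478 -0.2645  0.19  ]
top yellow 314 [403.49 228.67] [ 0.4174 -0.4405  0.19  ]
top green 23 [306.57  77.13] [ 0.8768 -0.1777  0.207 ]
top green 81 [179.94 152.72] [0.6587 0.2047 0.207 ]
top green 129 [263.59 216.78] [ 0.4623 -0.0367  0.207 ]
top green 86 [190.94 269.83] [0.3164 0.1755 0.207 ]
top green 1389 [159.45 291.98] [0.2563 0.2662 0.207 ]
top green 78 [197.1  291.17] [0.256  0.1585 0.207 ]
rim (294.5, 134.5) [ 0.7068 -0.1364  0.19  ]
rim (295, 171) [ 0.5963 -0.1337  0.19  ]
rim (337.2, 135) [ 0.701  -0.2633  0.19  ]
rim (336.7, 171) [ 0.5924 -0.2565  0.19  ]
[ 0.6435 -0.2659  0.19  ]
[ 0.651  -0.1374  0.19  ]
[ 97 117 142] [109 109 111] [63 62 63] [63 62 60] [57 60 73]
180 167 195 23
183 167 194 14
186 167 194 25
189 166 194 28
192 166 194 26
195 166 193 27
198 165 193 28
201 165 193 26
204 165 192 27
207 164 191 22
210 164 191 23
213 164 191 24
216 169 191 23
219 None None 0
222 None None 0
```

```bash
python3 - <<'E'
from h import *
np.set_printoptions(precision=4,suppress=True)
L=np.array([ray("top",(u-.5,v),.012)[:2] for v,u in[(183,167),(189,166),(195,166),(201,165),(207,164),(213,164)]])
R=np.array([ray("top",(u+.5,v),.012)[:2] for v,u in[(183,194),(189,194),(195,193),(201,193),(207,191),(213,191)]])
for P in(L,R): k=np.polyfit(P[:,0],P[:,1],1);print("slope",k[0],"mid",P.mean(0))
print("rear",ray("top",(178,217),.012), "disc",ray("top",(180.3,158.2),.207), ray("scene",(274.3,283.3),.207))
E
```

```text
slope -0.10788097801953264 mid [0.548  0.2961]
slope -0.12489465835352141 mid [0.5451 0.1996]
rear [0.482  0.2516 0.012 ] disc [0.6422 0.2038 0.207 ] [0.6529 0.2201 0.207 ]
```

{"api": "arm_command", "payload": {
  "increments": [
    [[0.02, -0.035, 0], [0, 0, 0.05], 100],
    [[0.045, -0.078, 0], [0, 0, 0.1], 100],
    [[0.07, -0.122, 0], [0, 0, 0.15], 100],
    [[0.095, -0.165, 0], [0, 0, 0.2], 100],
    [[0.12, -0.209, 0], [0, 0, 0.25], 100],
    [[0.145, -0.252, 0], [0, 0, 0.3], 100],
    [[0.17, -0.296, 0], [0, 0, 0.354], 100],
    [[0.19, -0.33, -0.02], [0, 0, 0.354], 100],
    [[0.2, -0.348, -0.047], [0, 0, 0.354], 100],
    [[0.2, -0.348, -0.047], [0, 0, 0.354], 100]
  ]
}}

```text
clock: 1.1
tcp_pos: [0.5053, 0.2484, 0.1979]
orientation: [2.353, 2.081, -0.011]
contact_force: [-0.8, 0.1, -0.3]
grip_width: 0.0855
```

```bash
python3 - <<'E'
from h import *
np.set_printoptions(precision=4,suppress=True)
for k in range(2):
  o=r.get_obs();m=r.camera_model("wrist");w=r.grab_frame("wrist")
  print(o["clock"],o["tcp_pos"],o["orientation"],o["contact_force"],o["moment"],np.abs(o["qvel"]).max())
s=r.grab_frame("scene");t=r.grab_frame("top")
cv2.imwrite("pics/s1.png",s);cv2.imwrite("pics/t1.png",t);cv2.imwrite("pics/w1.png",w)
np.save("w1.npy",m["camera_from_world"])
c=np.hstack([w[:,:],cv2.resize(s[230:350,230:350],(384,384))]);cv2.imwrite("pics/v1.png",cv2.resize(c,(800,343)))
E
```

```text
1.1 [0.5053 0.2484 0.1979] [ 2.3526  2.081  -0.0111] [-0.846   0.126  -0.3375] [-0.006   0.0455 -0.043 ] 0.05639710937445955
1.15 [0.5051 0.2516 0.1995] [-2.3497 -2.0849  0.0067] [-1.0203  0.3874  0.6958] [-0.0328 -0.0003  0.0029] 0.04636322346755763
```

View pics/v1.png

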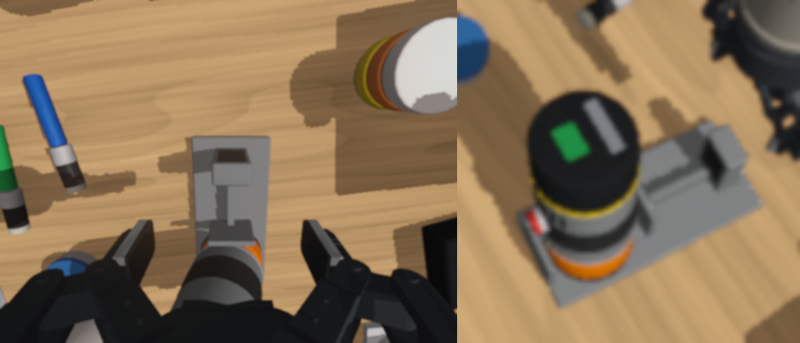

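```bash
python3 - <<'E'
from h import *
np.set_printoptions(precision=4,suppress=True)
w=cv2.imread("pics/w1.png");m=dict(M["top"]);m=r.camera_model("wrist")
m["camera_from_world"]=np.load("w1.npy")
hsv=cv2.cvtColor(w,cv2.COLOR_BGR2HSV)
g=cv2.inRange(hsv,(0,0,50),(180,40,200))
P=[]
for v in range(158,262,8):
  k=np.where(g[v,200:320])[0]+200; a,b=ray("",(k.min()-.5,v),.012,m),ray("",(k.max()+.5,v),.012,m); P.append((a+b)/2); print(v,k.min(),k.max(),len(k),(a+b)[:2]/2,np.linalg.norm(a-b))
P=np.array(P);k=np.polyfit(P[:,0],P[:,1],1);print("slope",k)
print("rear",ray("",(258,np.where(g[140:170,258])[0].min()+139.5),.012,m))
print(w[150:225:3,259].mean(1).astype(int))
for v in(180,200):print(v,w[v,225:300:3].mean(1).astype(int))
c=cv2.resize(w[140:240,205:315],None,fx=6,fy=6,interpolation=0);cv2.imwrite("pics/w1c.png",c)
E
```

```text
158 215 301 87 [0.4862 0.2574] 0.09674470034198168
166 216 301 86 [0.4952 0.2569] 0.09646716370591082
174 217 301 53 [0.5045 0.2564] 0.09618474195780934
182 217 300 84 [0.5137 0.2548] 0.09589972046101812
190 217 300 84 [0.5232 0.2537] 0.09676027118013052
198 217 300 84 [0.5329 0.2526] 0.09763640706755733
206 217 299 83 [0.5426 0.2509] 0.09735685546773942
214 217 299 83 [0.5527 0.2497] 0.0982546659288308
222 218 298 81 [0.5629 0.2485] 0.09677957030063257
230 218 298 81 [0.5733 0.2473] 0.09768882973062518
238 219 297 79 [0.5839 0.2461] 0.09618038983287723
246 219 297 79 [0.5947 0.2448] 0.0971013272482916
254 220 297 78 [0.6058 0.2441] 0.09679773330931359
slope [-0.1201  0.3164]
rear [0.4801 0.2582 0.012 ]
[139 105 125 126 126 104  52  41  41  40  49 104 124 126 126 126 125 124
 124 109 125 124 125 125 124]
180 [ 81  81  81  80  74  67  53  48  49  49  48  49  48  49  49  50  49  63
  89 125 127 127 127 127 127]
200 [125 125 125 125  96 117 123 124 123 123 124 124 124 125 126 126 125 126
 128 124 127 127 127 127 127]
```

View pics/w1c.png

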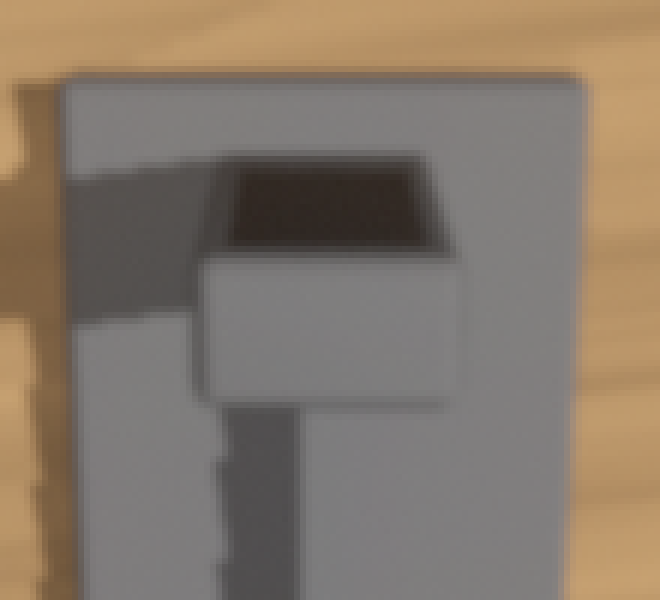

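```bash
python3 - <<'E'
from h import *
np.set_printoptions(precision=4,suppress=True)
m=r.camera_model("wrist");print(r.get_obs()["tcp_pos"]);m["camera_from_world"]=np.load("w1.npy")
a,b,c,d=[ray("",p,.088,m)[:2] for p in[(238.8,182.5),(281.3,182.5),(281.3,207.2),(238.8,207.2)]]
print((a+b+c+d)/4,np.linalg.norm(a-b),np.linalg.norm(b-c))
E
```

```text
[0.5053 0.2558 0.2021]
[0.5046 0.2565] 0.03674429482328875 0.022787258637117298
```

{"api": "arm_command", "payload": {
  "increments": [
    [[-0.001, 0.002, -0.03], [0, 0, -0.003], 100],
    [[-0.001, 0.002, -0.065], [0, 0, -0.003], 100],
    [[-0.001, 0.002, -0.1], [0, 0, -0.003], 100],
    [[-0.001, 0.002, -0.125], [0, 0, -0.003], 100],
    [[-0.001, 0.002, -0.14], [0, 0, -0.003], 100],
    [[-0.001, 0.002, -0.141], [0, 0, -0.003], 100],
    [[-0.001, 0.002, -0.141], [0, 0, -0.003], 30],
    [[-0.001, 0.002, -0.141], [0, 0, -0.003], 20],
    [[-0.001, 0.002, -0.141], [0, 0, -0.003], 10],
    [[-0.001, 0.002, -0.141], [0, 0, -0.003], 10]
  ],
  "newtons": 115
}}

```text
clock: 2.3
tcp_pos: [0.5055, 0.2563, 0.0619]
orientation: [2.35, 2.085, 0.004]
contact_force: [-1.5, -0.5, 7.7]
grip_width: 0.039
```

```bash
cat >> h.py <<'E'
def look(tag,plain=False):
  o=r.get_obs();s=r.grab_frame("scene");o2=r.get_obs();t=r.grab_frame("top")
  cv2.imwrite(f"pics/s_{tag}.png",s);cv2.imwrite(f"pics/t_{tag}.png",t)
  return o,s,o2,t
E
python3 - <<'E'
from h import *
np.set_printoptions(precision=4,suppress=True)
o,s,o2,t=look("g")
for q in(o,o2,r.get_obs()):print(q["clock"],q["tcp_pos"],q["orientation"],q["contact_force"],q["moment"],q["grip_width"])
for n,im in(("scene",s),("top",t)):
  for a,c in blobs(im,(45,120,60),(85,255,255)):
    p=ray(n,c,.207)
    if abs(p[0]-.65)<.1 and abs(p[1]-.2)<.1: print(n,a,c,p)
cv2.imwrite("pics/v2.png",np.hstack([cv2.resize(s[200:350,200:370],None,fx=2.3,fy=2.3),cv2.resize(t[130:280,120:290],None,fx=2.3,fy=2.3)]))
E
```

```text
2.3 [0.5055 0.2563 0.0619] [2.35   2.0845 0.0038] [-1.4752 -0.5056  7.7057] [-0.2809  0.3936 -0.1274] 0.03904330101109593
2.35 [0.5055 0.2563 0.0619] [2.3499 2.0846 0.0037] [-1.6411 -1.1397  7.1091] [-0.237   0.3076 -0.1557] 0.03886307490384546
2.4 [0.5055 0.2563 0.0619] [2.3498 2.0847 0.0038] [-0.8083 -0.2363  6.9817] [-0.2833  0.2866 -0.1325] 0.03889375585172327
scene 129 [269.39 279.53] [0.6575 0.2061 0.207 ]
top 82 [179.16 152.6 ] [0.6591 0.207  0.207 ]
```

View pics/v2.png

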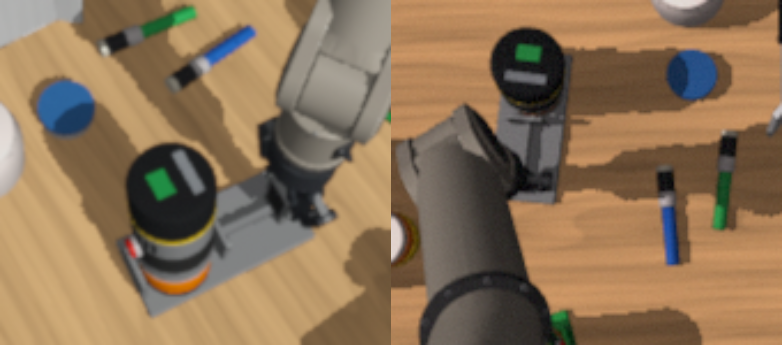

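{"api": "arm_command", "payload": {
  "increments": [
    [[0, 0, 0.004], [0, 0, 0], 10],
    [[0, 0, 0.014], [0, 0, 0], 10],
    [[0, 0, 0.035], [0, 0, 0], 10],
    [[0, 0, 0.065], [0, 0, 0], 10],
    [[0, 0, 0.1], [0, 0, 0], 10],
    [[0, 0, 0.135], [0, 0, 0], 10],
    [[0, 0, 0.17], [0, 0, 0], 10],
    [[0, 0, 0.2], [0, 0, 0], 10],
    [[0, 0, 0.22], [0, 0, 0], 10],
    [[0, 0, 0.225], [0, 0, 0], 10]
  ],
  "newtons": 115
}}

```text
clock: 3.4
tcp_pos: [0.5048, 0.256, 0.2878]
orientation: [-2.35, -2.085, -0.005]
contact_force: [0.7, 0.4, -6.4]
grip_width: 0.0391
```

{"api": "arm_command", "payload": {
  "increments": [
    [[-0.001, -0.003, 0], [0, 0, 0.002], 10],
    [[-0.004, -0.011, 0], [0, 0, 0.006], 10],
    [[-0.01, -0.027, 0], [0, 0, 0.013], 10],
    [[-0.019, -0.051, 0], [0, 0, 0.024], 10],
    [[-0.029, -0.078, 0], [0, 0, 0.037], 10],
    [[-0.039, -0.105, 0], [0, 0, 0.05], 10],
    [[-0.048, -0.129, 0], [0, 0, 0.061], 10],
    [[-0.055, -0.147, 0], [0, 0, 0.07], 10],
    [[-0.059, -0.157, 0], [0, 0, 0.075], 10],
    [[-0.06, -0.16, 0], [0, 0, 0.076], 10]
  ]
}}

```text
clock: 4.4
tcp_pos: [0.4434, 0.0936, 0.2846]
orientation: [-2.271, -2.17, 0.003]
contact_force: [-0.2, 0.4, -6.1]
grip_width: 0.0388
```

```bash
python3 - <<'E'
from h import *
np.set_printoptions(precision=4,suppress=True)
o,s,o2,t=look("a")
for q in(o,o2,r.get_obs()):print(q["clock"],q["tcp_pos"],q["orientation"],q["contact_force"],q["moment"],q["grip_width"])
for n,im in(("scene",s),("top",t)):
  for a,c in blobs(im,(45,120,60),(85,255,255)):
    p=ray(n,c,.43)
    if abs(p[0]-.6)<.1 and abs(p[1]-.06)<.1: print(n,a,c,p,ray(n,c,.42))
cv2.imwrite("pics/v3.png",np.hstack([cv2.resize(s[150:300,180:350],None,fx=2.3,fy=2.3),cv2.resize(t[100:250,180:350],None,fx=2.3,fy=2.3)]))
E
```

```text
4.4 [0.4434 0.0936 0.2846] [-2.2714 -2.1696  0.003 ] [-0.1853  0.4082 -6.0753] [0.1122 0.8221 0.041 ] 0.03880286330588025
4.45 [0.4439 0.0944 0.2849] [-2.2702 -2.1711  0.0015] [ 0.6874 -0.0813 -7.001 ] [ 0.1824  0.8433 -0.0318] 0.038820469728114024
4.5 [0.4444 0.0956 0.2851] [-2.2689 -2.1726  0.0002] [-0.6454  0.9146 -6.4393] [ 0.1624  0.7681 -0.0421] 0.038861208590942296
scene 137 [256.63 171.74] [0.6012 0.0569 0.43  ] [0.5972 0.0511 0.42  ]
top 121 [221.34 153.93] [0.602  0.0605 0.43  ] [0.6042 0.0615 0.42  ]
```

View pics/v3.png

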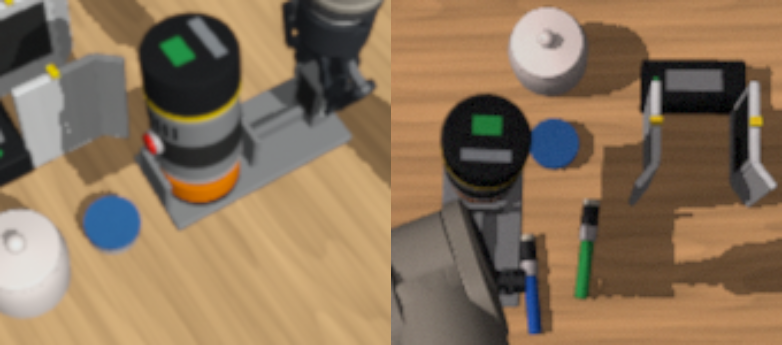

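```bash
cat > ctl.py <<'E'
from h import *
import json,os,sys
from scipy.optimize import least_squares
from scipy.spatial.transform import Rotation as Ro
np.set_printoptions(precision=4,suppress=True)
R0=Ro.from_rotvec([2.35,2.0846,.0038]).as_matrix()[2,0]   # plate flat on the worktop here
W,Z,DT=20.,.8,.01
def tool(o):
  A=Ro.from_rotvec(o["orientation"]).as_matrix()
  return A[2,0]-R0,np.array([A[1,0],-A[0,0]])   # roll, holder x in the plane (unit)
def lean(n,im,o,off=0.,th=0.):
  roll,hx=tool(o);hy=np.array([-hx[1],hx[0]]);T=np.array(o["tcp_pos"])
  z=T[2]-.0379+.186*np.cos(th)
  q=proj(n,np.r_[T[:2]+.158*hx+hy*(-.186*np.sin(th)),z])
  B=[(np.linalg.norm(c-q),a,c) for a,c in blobs(im,(45,120,60),(85,255,255),30)]
  d,a,c=min(B,key=lambda b:b[0])
  if d>25: return None
  p=ray(n,c,z)[:2]-T[:2]
  s=(off-(p@hy-.038*roll))/.186
  return np.arcsin(np.clip(s,-.5,.5)),a,p@hx
def sim(x,act,prow,yrow,p0,y0,b=None):
  # x=[th,w,b]; act=[p,pd,y,yd]; rows are pose at the end of each 0.1 s
  th,w,b=x;p,pd,y,yd=act;out=[]
  P=np.r_[p0,prow];Y=np.r_[y0,yrow]
  for k in range(len(prow)):
    for j in range(10):
      f=(j+1)/10;pc=P[k]+f*(P[k+1]-P[k]);yc=Y[k]+f*(Y[k+1]-Y[k])
      pa=W*W*(pc-p)-2*Z*W*pd;ya=W*W*(yc-y)-2*Z*W*yd
      pd+=pa*DT;p+=pd*DT;yd+=ya*DT;y+=yd*DT
      w+=DT*((.64*th-.58*(th-p-b)-.018*(w-pd))/.0098+(ya+.038*pa)/.15);th+=DT*w
      if th-p>.17: th=p+.17;w=min(w,pd)
      if th-p<-.17: th=p-.17;w=max(w,pd)
    out.append((th,w,p))
  return np.array([th,w,b]),np.array([p,pd,y,yd]),np.array(out)
def load(): return {k:(np.array(v) if isinstance(v,list) else v) for k,v in json.load(open("kf.json")).items()}
def save(S): json.dump({k:(v.tolist() if isinstance(v,np.ndarray) else v) for k,v in S.items()},open("kf.json","w"))
def prop(S,prow,yrow):
  a=(S["act"],prow,yrow,S["pc"],S["yc"]);x,act,_=sim(S["x"],*a)
  F=np.array([(sim(S["x"]+1e-4*e,*a)[0]-x)/1e-4 for e in np.eye(3)]).T
  T=.1*len(prow);S["P"]=F@S["P"]@F.T+np.diag([.002**2,.04**2*T,.002**2*T])
  S["x"],S["act"]=x,act;S["pc"],S["yc"]=float(prow[-1]),float(yrow[-1])
def measure(S,tag):
  o,s,o2,t=look(tag)
  for n,im,oo in(("scene",s,o),("top",t,o2)):
    m=lean(n,im,oo,S["off_"+n],S["x"][0])
    pr=S["x"][0]
    if n=="scene" or True:
      if m:
        H=np.array([1,0,0.]);K=S["P"]@H/(S["P"][0,0]+.005**2);S["x"]=S["x"]+K*(m[0]-pr);S["P"]=S["P"]-np.outer(K,H@S["P"])
      print(n,"meas",m and np.round(m,4),"pred",round(pr,4),"tcp",oo["tcp_pos"],"roll",round(tool(oo)[0],4))
    half=np.array([S["pc"]]);  # 0.05 s each, hold
    x,act,_=sim(S["x"],S["act"],half,np.array([S["yc"]]),S["pc"],S["yc"]) if n=="top" else (None,None,None)
    if n=="top": prop(S,half,np.array([S["yc"]]))
  q=r.get_obs();print("t",q["clock"],"x",S["x"],"sd",np.sqrt(np.diag(S["P"])),"F",np.round(q["contact_force"],1),"tcp",q["tcp_pos"])
def plan(S,n,yrow,ref=0.,pmax=.08):
  # n rows now, 1 hold row for the cameras, 8 free ones after
  yr=np.r_[yrow,np.full(9,yrow[-1])]
  def full(v): return np.r_[v[:n],v[n-1],v[n:]]
  def cost(v):
    pr=full(v);o=sim(S["x"],S["act"],pr,yr,S["pc"],S["yc"])[2]
    return np.r_[(o[:,0]-ref)*6,o[:,1]*1.5,np.diff(np.r_[S["pc"],pr])*6,pr[:]*.5,(o[-1,0]-ref)*20,o[-1,1]*10]
  s=least_squares(cost,np.full(n+8,float(np.clip(S["pc"],-.07,.07))),bounds=(-pmax,pmax))
  pr=np.round(full(s.x)[:n],3);print("lean forecast",sim(S["x"],S["act"],full(s.x),yr,S["pc"],S["yc"])[2][:n+1,0])
  return pr
def go(tag,shift,n,ref=0.):
  """shift: list of n world (dx,dy,dz) rows"""
  S=load()
  if S["rows"] is not None and len(S["rows"]): prop(S,S["rows"][:,0],S["rows"][:,1])
  measure(S,tag);hx=tool(r.get_obs())[1];hy=np.array([-hx[1],hx[0]])
  sh=np.array(shift,float);yr=S["yc"]+sh[:,:2]@hy;pr=plan(S,n,yr,ref)
  for a,p in zip(sh,pr): print([a.round(4).tolist(),[round(float((p-S["pc"])*hx[0]),4),round(float((p-S["pc"])*hx[1]),4),0],10],end=", ")
  print();S["rows"]=np.c_[pr,yr];save(S)
def smooth(d,n):
  u=np.arange(1,n+1)/n;return np.outer(10*u**3-15*u**4+6*u**5,d).round(3)
E
python3 - <<'E'
from ctl import *
o,s,o2,t=look("b");o3,s3,o4,t4=look("b2")
S=dict(x=np.array([.17,0,0]),P=np.diag([.004**2,.005**2,.006**2]),act=np.zeros(4),pc=0.,yc=0.,rows=None)
rr=np.mean([tool(q)[0] for q in(o,o2,o3,o4)]);print("roll",[tool(q)[0] for q in(o,o2,o3,o4)],tool(o)[1],o4["tcp_pos"],o4["clock"])
for n,L in(("scene",[(s,o),(s3,o3)]),("top",[(t,o2),(t4,o4)])):
  l=[lean(n,im,q,0.,.17) for im,q in L];print(n,l)
  S["off_"+n]=float(.186*np.sin(.17+rr)-.186*np.sin(np.mean([a[0] for a in l])))
print(S["off_scene"],S["off_top"])
S["act"][0]=rr*0;S["x"][0]=.17+rr
save(S);yr=np.zeros(8);plan(S,8,yr)
hx=tool(o)[1]
S["rows"]=None;pr=plan(S,8,yr);print(pr)
for p in pr: print([[0,0,0],[round(float(p*hx[0]),4),round(float(p*hx[1]),4),0],10],end=", ")
S["rows"]=np.c_[pr,yr];save(S)
E
```

```text
roll [np.float64(-0.001558920305762376), np.float64(-0.0013408606782817811), np.float64(-0.0013156781053140405), np.float64(-0.001420489938785928)] [ 0.9991 -0.0433] [0.4448 0.097  0.2853] 4.65
scene [(np.float64(0.12670041879704302), np.int32(142), np.float64(0.15865461808799108)), (np.float64(0.09964775206423103), np.int32(151), np.float64(0.15815029367545533))]
top [(np.float64(0.11459318104156652), np.int32(115), np.float64(0.15950946168459057)), (np.float64(0.08356757984722978), np.int32(121), np.float64(0.16037626216786516))]
0.010204120165316452 0.012810779005219465
lean forecast [0.1475 0.108  0.0743 0.0474 0.0291 0.0185 0.0126 0.009  0.0064]
lean forecast [0.1475 0.108  0.0743 0.0474 0.0291 0.0185 0.0126 0.009  0.0064]
[-0.057 -0.02   0.006  0.013  0.008  0.001 -0.001 -0.001]
[[0, 0, 0], [-0.0569, 0.0025, 0], 10], [[0, 0, 0], [-0.02, 0.0009, 0], 10], [[0, 0, 0], [0.006, -0.0003, 0], 10], [[0, 0, 0], [0.013, -0.0006, 0], 10], [[0, 0, 0], [0.008, -0.0003, 0], 10], [[0, 0, 0], [0.001, -0.0, 0], 10], [[0, 0, 0], [-0.001, 0.0, 0], 10], [[0, 0, 0], [-0.001, 0.0, 0], 10],
```

The polisher is already swinging up on its own from the carry's momentum, so the offsets I calibrated just now are wrong. I'll use the offsets from the rest pose and fit the state to the six readings instead.

```bash
python3 - <<'E'
from ctl import *
tt=np.array([4.4,4.45,4.5,4.55,4.6,4.65]);y=np.array([.161,.151,.1267,.120,.0997,.089])
def res(v):
  th,w=v;out=[]
  for k in range(6):
    out.append(th);
    for j in range(10):
      w+=.005*((.06*th+.58*(-.0014)-.018*w)/.0098);th+=.005*w
  return np.array(out)-y,th,w
s=least_squares(lambda v:res(v)[0],[.16,-.3]);e,th,w=res(s.x);print(s.x,e,th,w,r.get_obs()["clock"])
S=load();S.update(x=np.array([th,w,0]),P=np.diag([.005**2,.06**2,.006**2]),act=np.array([-.0014,0,0,0]),pc=-.0014,off_scene=-.0001,off_top=.001)
n=4;pr=plan(S,n,np.zeros(n));hx=tool(r.get_obs())[1];print(pr,hx)
for p in pr: print([[0,0,0],[round(float((p-S["pc"])*hx[0]),4),round(float((p-S["pc"])*hx[1]),4),0],10],end=", ")
S["rows"]=np.c_[pr,np.zeros(n)];save(S)
E
```

```text
[ 0.1666 -0.4753] [ 0.0056 -0.0058  0.001  -0.0067  0.002   0.0034] 0.08510395740843799 -0.13017634525652158 4.7
lean forecast [0.0716 0.0555 0.0398 0.026  0.016 ]
[-0.028 -0.016 -0.001  0.005] [ 0.9992 -0.0411]
[[0, 0, 0], [-0.0266, 0.0011, 0], 10], [[0, 0, 0], [-0.0146, 0.0006, 0], 10], [[0, 0, 0], [0.0004, -0.0, 0], 10], [[0, 0, 0], [0.0064, -0.0003, 0], 10],
```

{"api": "arm_command", "payload": {
  "increments": [
    [[0, 0, 0], [-0.0266, 0.0011, 0], 10],
    [[0, 0, 0], [-0.0146, 0.0006, 0], 10],
    [[0, 0, 0], [0.0004, 0, 0], 10],
    [[0, 0, 0], [0.0064, -0.0003, 0], 10]
  ]
}}

```text
clock: 5.1
tcp_pos: [0.4446, 0.0956, 0.2853]
orientation: [-2.265, -2.169, -0.008]
contact_force: [-0.9, -0.6, -6.9]
grip_width: 0.0386
```

```bash
python3 -c "
from ctl import *
go('k1',np.zeros((4,3)),4)"
```

```text
scene meas [ -0.0684 169.       0.1594] pred 0.0252 tcp [0.4446 0.0956 0.2853] roll 0.0059
top meas [ -0.0657 117.       0.16  ] pred -0.0663 tcp [0.4446 0.0954 0.2853] roll 0.0058
t 5.2 x [-0.1143 -0.4981 -0.0128] sd [0.0076 0.0629 0.0041] F [ 0.2 -0.  -6.4] tcp [0.4446 0.0954 0.2853]
lean forecast [-0.1423 -0.1038 -0.0718 -0.046  -0.0282]
[[0.0, 0.0, 0.0], [0.0579, -0.0025, 0], 10], [[0.0, 0.0, 0.0], [0.027, -0.0012, 0], 10], [[0.0, 0.0, 0.0], [0.004, -0.0002, 0], 10], [[0.0, 0.0, 0.0], [-0.001, 0.0, 0], 10],
```

```bash
python3 -c "
from ctl import *
S=load()
for k in range(3):
  o,s,o2,t=look('f%d'%k)
  print(o['clock'],lean('scene',s,o,S['off_scene'],-.1),lean('top',t,o2,S['off_top'],-.1),tool(o)[0],o['tcp_pos'])
"
```

```text
5.2 (np.float64(-0.09373672606803518), np.int32(172), np.float64(0.15922234930119616)) (np.float64(-0.09063555374094212), np.int32(116), np.float64(0.15996014579172385)) 0.0052199828555009944 [0.4446 0.0954 0.2853]
5.3 (np.float64(-0.11325605463705392), np.int32(175), np.float64(0.15951286449666935)) (np.float64(-0.10614922800801746), np.int32(118), np.float64(0.16001970224887965)) 0.004823282647471373 [0.4446 0.0957 0.2853]
5.4 (np.float64(-0.1314642959981978), np.int32(180), np.float64(0.15945729460329783)) (np.float64(-0.12694036267229686), np.int32(116), np.float64(0.159932840647821)) 0.0048195219417926805 [0.4446 0.0958 0.2853]
```

```bash
sed -i 's/(.64\*th-/(G*th-/; s/^W,Z,DT=.*/W,Z,DT=20.,.8,.01\nG=.64/' ctl.py; python3 - <<'E'
import ctl
from ctl import *
ts=[4.6,5.1,5.2,5.3,5.4];ys=[.0997,-.0684,-.0937,-.1133,-.1315]
tt=[4.65,5.15,5.25,5.35,5.45];yt=[.089,-.0657,-.0906,-.106,-.127]
pr=np.r_[-.0014,-.028,-.016,-.001,.005,np.full(5,.005)]
def f(v):
  ctl.G=v[2];x,act,o=sim(np.array([v[0],v[1],v[3]]),np.array([-.0014,0,0,0]),pr,np.zeros(10),-.0014,0)
  T=4.6+.1*np.arange(11);th=np.r_[v[0],o[:,0]]
  return x,np.r_[np.interp(ts,T,th)-ys,np.interp(tt,T,th)-yt-v[4]],o
s=least_squares(lambda v:np.r_[f(v)[1]/.004,(v[2]-.64)/.02,v[3]/.005,v[4]/.01],[.1,-.3,.64,0,0])
print(s.x,f(s.x)[1],f(s.x)[2][-1])
E
```

```text
[ 0.0984 -0.4937  0.6358  0.0047 -0.0126] [-0.0013  0.0008  0.0017  0.0005  0.0007  0.0014 -0.0015  0.0008 -0.0032
  0.0005] [-0.1635 -0.1626  0.005 ]
```

```bash
python3 - <<'E'
from ctl import *
print(r.get_obs()["clock"])
S=load();S.update(x=np.array([-.141,-.165,.004]),P=np.diag([.005**2,.03**2,.003**2]),act=np.array([.005,0,0,0]),pc=.005,yc=0.,off_scene=.0011,off_top=-.0002)
n=5;pr=plan(S,n,np.zeros(n),pmax=.06);hx=tool(r.get_obs())[1];print(pr,hx)
for p in pr: print([[0,0,0],[round(float((p-S["pc"])*hx[0]),4),round(float((p-S["pc"])*hx[1]),4),0],10],end=", ")
S["rows"]=np.c_[pr,np.zeros(n)];save(S)
E
```

```text
5.5
lean forecast [-0.1442 -0.1065 -0.0732 -0.0465 -0.0281 -0.0173]
[ 0.058  0.015 -0.012 -0.017 -0.008] [ 0.9991 -0.0427]
[[0, 0, 0], [0.053, -0.0023, 0], 10], [[0, 0, 0], [0.01, -0.0004, 0], 10], [[0, 0, 0], [-0.017, 0.0007, 0], 10], [[0, 0, 0], [-0.022, 0.0009, 0], 10], [[0, 0, 0], [-0.013, 0.0006, 0], 10],
```

{"api": "arm_command", "payload": {
  "increments": [
    [[0, 0, 0], [0.053, -0.0023, 0], 10],
    [[0, 0, 0], [0.01, -0.0004, 0], 10],
    [[0, 0, 0], [-0.017, 0.0007, 0], 10],
    [[0, 0, 0], [-0.022, 0.0009, 0], 10],
    [[0, 0, 0], [-0.013, 0.0006, 0], 10]
  ]
}}

```text
clock: 6.0
tcp_pos: [0.4446, 0.0965, 0.2853]
orientation: [2.264, 2.172, -0.006]
contact_force: [-0.5, 0.6, -6.0]
grip_width: 0.0389
```

```bash
python3 -c "
from ctl import *
go('k2',np.zeros((4,3)),4)"
```

```text
scene meas [  0.0592 155.       0.159 ] pred -0.0279 tcp [0.4446 0.0965 0.2853] roll -0.0073
top meas [  0.064  123.       0.1598] pred 0.0475 tcp [0.4446 0.0958 0.2853] roll -0.0067
t 6.1 x [0.1098 0.5601 0.0233] sd [0.0062 0.0361 0.0018] F [-0.1  1.2 -5.9] tcp [0.4446 0.0955 0.2853]
lean forecast [0.1387 0.1005 0.0698 0.0452 0.0279]
[[0.0, 0.0, 0.0], [-0.0589, 0.0026, 0], 10], [[0.0, 0.0, 0.0], [-0.033, 0.0014, 0], 10], [[0.0, 0.0, 0.0], [-0.013, 0.0006, 0], 10], [[0.0, 0.0, 0.0], [-0.007, 0.0003, 0], 10],
```

```bash
cat > fit.py <<'E'
import ctl
from ctl import *
sc=[(4.6,.0997),(5.1,-.0684),(5.2,-.0937),(5.3,-.1133),(5.4,-.1315),(6.0,.0592-.0065)]
tp=[(4.65,.089),(5.15,-.0657),(5.25,-.0906),(5.35,-.106),(5.45,-.127),(6.05,.064+.0065)]
pr=np.r_[-.0014,-.028,-.016,-.001,.005,np.full(4,.005),.058,.015,-.012,-.017,-.008,-.008]
def fit(sc,tp,pr,t0=4.6):
  sc,tp=np.array(sc).T,np.array(tp).T;n=len(pr)
  def f(v):
    ctl.G=v[2];ctl.W=v[5]*20
    x,act,o=sim(np.array([v[0],v[1],v[3]]),np.array([-.0014,0,0,0]),pr,np.zeros(n),-.0014,0)
    T=t0+.1*np.arange(n+1);th=np.r_[v[0],o[:,0]]
    return x,act,np.r_[np.interp(sc[0],T,th)-sc[1],np.interp(tp[0],T,th)-tp[1]-v[4]]
  s=least_squares(lambda v:np.r_[f(v)[2]/.004,(v[2]-.64)/.02,v[3]/.006,v[4]/.006,(v[5]-1)/.3],[.1,-.3,.62,0,0,1])
  print("th0 w0 G b top W",s.x,"res",f(s.x)[2]);return s.x,*f(s.x)[:2]
if __name__=="__main__": 
  v,x,act=fit(sc,tp,pr);print(x,act)
E
python3 fit.py
```

```text
th0 w0 G b top W [ 0.1039 -0.4658  0.5484  0.0039 -0.0074  0.4844] res [ 0.0042 -0.0065 -0.0039  0.0016  0.015  -0.0072  0.0008 -0.0132 -0.0067
 -0.0007  0.0199 -0.0034]
[0.0739 0.2423 0.0039] [-0.0095 -0.0105  0.      0.    ]
```

```bash
cat >> ctl.py <<'E'
def relook(k,tag,p,n,b=.004,pmax=.03):
  """state afresh from k looks with the arm at rest, then a plan"""
  S=load();T,Y=[],[]
  for i in range(k):
    o,s,o2,t=look(f"{tag}{i}")
    for nm,im,q in(("scene",s,o),("top",t,o2)): T.append(q["clock"]);Y.append(lean(nm,im,q,S["off_"+nm],S["x"][0])[0])
  T=np.array(T);Y=np.array(Y);t1=r.get_obs()["clock"];print(T,Y,t1,tool(o2)[0])
  nr=int(round((t1-T[0])*10))
  def f(v):
    x,a,oo=sim(np.array([v[0],v[1],b]),np.array([p,0,0,0.]),np.full(nr,p),np.zeros(nr),p,0.)
    return np.interp(T,T[0]+.1*np.arange(nr+1),np.r_[v[0],oo[:,0]])-Y,x
  s=least_squares(lambda v:f(v)[0],[Y[0],0.]);x=f(s.x)[1];print("res",f(s.x)[0],"x",x)
  S.update(x=x,P=np.diag([.004**2,.03**2,.004**2]),act=np.array([p,0,0,0.]),pc=p,yc=0.)
  pr=plan(S,n,np.zeros(n),pmax=pmax);hx=tool(o2)[1]
  for q in pr: print([[0,0,0],[round(float((q-p)*hx[0]),4),round(float((q-p)*hx[1]),4),0],10],end=", ")
  S["rows"]=np.c_[pr,np.zeros(n)];save(S)
E
sed -i 's/\.005\*\*2)/.006**2)/; s/np.diff(np.r_\[S\["pc"\],pr\])\*6/np.diff(np.r_[S["pc"],pr])*12/' ctl.py
python3 -c "
from ctl import *
relook(2,'m',-.008,5)"
```

```text
[6.1  6.15 6.2  6.25] [0.0725 0.0799 0.0881 0.0937] 6.3 -0.007913824907674567
res [ 0.0003  0.0001 -0.0011  0.0007] x [0.1017 0.1498 0.004 ]
lean forecast [0.1141 0.1204 0.1207 0.1139 0.1008 0.0822]
[[0, 0, 0], [-0.022, 0.001, 0], 10], [[0, 0, 0], [-0.022, 0.001, 0], 10], [[0, 0, 0], [-0.022, 0.001, 0], 10], [[0, 0, 0], [-0.022, 0.001, 0], 10], [[0, 0, 0], [-0.02, 0.0009, 0], 10],
```

{"api": "arm_command", "payload": {
  "increments": [
    [[0, 0, 0], [-0.022, 0.001, 0], 10],
    [[0, 0, 0], [-0.022, 0.001, 0], 10],
    [[0, 0, 0], [-0.022, 0.001, 0], 10],
    [[0, 0, 0], [-0.022, 0.001, 0], 10],
    [[0, 0, 0], [-0.02, 0.0009, 0], 10]
  ]
}}

```text
clock: 6.8
tcp_pos: [0.4446, 0.0959, 0.2853]
orientation: [2.255, 2.161, -0.03]
contact_force: [-0.1, 0.9, -6.3]
grip_width: 0.0386
```

```bash
python3 -c "
from ctl import *
go('k3',np.zeros((5,3)),5)"
```

```text
scene meas [  0.028  162.       0.1587] pred 0.1007 tcp [0.4446 0.0959 0.2853] roll -0.0282
top meas [  0.0031 117.       0.16  ] pred 0.0309 tcp [0.4446 0.0958 0.2853] roll -0.0281
t 6.9 x [-0.0332 -0.5579 -0.006 ] sd [0.0072 0.0456 0.0025] F [-0.6 -0.1 -6.8] tcp [0.4446 0.0958 0.2853]
lean forecast [-0.0857 -0.1249 -0.1084 -0.0832 -0.0585 -0.0382]
[[0.0, 0.0, 0.0], [0.0679, -0.0029, 0], 10], [[0.0, 0.0, 0.0], [0.0829, -0.0036, 0], 10], [[0.0, 0.0, 0.0], [0.0619, -0.0027, 0], 10], [[0.0, 0.0, 0.0], [0.0429, -0.0018, 0], 10], [[0.0, 0.0, 0.0], [0.031, -0.0013, 0], 10],
```

{"api": "arm_command", "payload": {
  "increments": [
    [[0, 0, 0], [0.053, -0.0023, 0], 10],
    [[0, 0, 0], [0.058, -0.0025, 0], 10],
    [[0, 0, 0], [0.048, -0.0021, 0], 10]
  ]
}}

```text
clock: 7.2
tcp_pos: [0.4445, 0.095, 0.2853]
orientation: [-2.26, -2.162, -0.022]
contact_force: [0.8, -0.9, -6.6]
grip_width: 0.039
```

```bash
sed -i 's/(G\*th-.58\*(th-p-b)-.018\*(w-pd))\/.0098/(G-.58)*th\/.0098+GA*(p+b)-1.84*(w-pd)/; s/^G=.64/G=.64;GA=72./' ctl.py
python3 -c "
from ctl import *
S=load();S['rows']=np.array([[.025,0],[.03,0],[.02,0.]]);S['x'][1]=-.48;S['x'][2]=.002;S['P'][1,1]=.08**2;S['P'][2,2]=.003**2;save(S)
go('k4',np.zeros((4,3)),4)"
```

```text
scene meas [ -0.0953 175.       0.159 ] pred -0.1417 tcp [0.4445 0.095  0.2853] roll 0.0183
top meas [ -0.0936 116.       0.1602] pred -0.0971 tcp [0.4445 0.0958 0.2853] roll 0.0177
t 7.3 x [-0.0925  0.0883  0.0049] sd [0.0071 0.0464 0.0027] F [-0.6  0.3 -7.5] tcp [0.4445 0.0962 0.2853]
lean forecast [-0.0787 -0.0598 -0.0412 -0.026  -0.0156]
[[0.0, 0.0, 0.0], [-0.007, 0.0003, 0], 10], [[0.0, 0.0, 0.0], [-0.019, 0.0008, 0], 10], [[0.0, 0.0, 0.0], [-0.026, 0.0011, 0], 10], [[0.0, 0.0, 0.0], [-0.028, 0.0012, 0], 10],
```

{"api": "arm_command", "payload": {
  "increments": [
    [[0, 0, 0], [-0.007, 0.0003, 0], 10],
    [[0, 0, 0], [-0.019, 0.0008, 0], 10],
    [[0, 0, 0], [-0.026, 0.0011, 0], 10],
    [[0, 0, 0], [-0.028, 0.0012, 0], 10]
  ]
}}

```text
clock: 7.7
tcp_pos: [0.4446, 0.0963, 0.2853]
orientation: [2.264, 2.171, -0.008]
contact_force: [-0.4, 0.1, -6.2]
grip_width: 0.0384
```

```bash
python3 -c "
from ctl import *
go('k5',np.zeros((3,3)),3)"
```

```text
scene meas [ -0.1253 177.       0.1599] pred -0.0251 tcp [0.4446 0.0963 0.2853] roll -0.0087
top meas [ -0.1348 116.       0.1601] pred -0.1223 tcp [0.4446 0.0962 0.2853] roll -0.0086
t 7.8 x [-0.1512 -0.2758 -0.0019] sd [0.0068 0.0407 0.002 ] F [-0.5  0.2 -6.8] tcp [0.4446 0.0961 0.2853]
lean forecast [-0.1584 -0.1242 -0.0929 -0.0646]
[[0.0, 0.0, 0.0], [0.05, -0.0021, 0], 10], [[0.0, 0.0, 0.0], [0.033, -0.0014, 0], 10], [[0.0, 0.0, 0.0], [0.012, -0.0005, 0], 10],
```

```bash
cat > fit2.py <<'E'
import numpy as np
from scipy.optimize import least_squares
np.set_printoptions(precision=4,suppress=True)
# (t, lean) scene then top, all with offsets .0011/-.0002
D=np.array([(4.5,.133),(4.6,.106),(5.1,-.0684),(5.2,-.0937+.0065),(5.3,-.1133+.0065),(5.4,-.1315+.0065),(6.0,.0592),(6.1,.0725),(6.2,.0881),(6.8,.028),(7.2,-.0953),(7.7,-.1253),
(4.55,.1136),(4.65,.083),(5.15,-.0657),(5.25,-.0906-.0065),(5.35,-.106-.0065),(5.45,-.127-.0065),(6.05,.064),(6.15,.0799),(6.25,.0937),(6.85,.0031),(7.25,-.0936),(7.75,-.1348)])
D[2,1]+=.0065;D[14,1]-=.0065
C=[(4.5,-.0014),(4.7,-.0014),(4.8,-.028),(4.9,-.016),(5.0,-.001),(5.1,.005),(5.5,.005),(5.6,.058),(5.7,.015),(5.8,-.012),(5.9,-.017),(6.0,-.008),(6.3,-.008),(6.4,-.03),(6.7,-.03),(6.8,-.028),(6.9,-.028),(7.0,.025),(7.1,.03),(7.2,.02),(7.3,.02),(7.4,.013),(7.5,.001),(7.6,-.006),(7.7,-.008),(7.9,-.008)]
C=np.array(C)
def run(th,w,g,k,c,b,W,h,t0,t1,dt=.005,Z=.8,R=.0):
  p=np.interp(t0,*C.T);pd=0;T=[];Y=[]
  for i in range(int(round((t1-t0)/dt))+1):
    t=t0+i*dt;T.append(t);Y.append((th,w,p))
    pc=np.interp(t,*C.T);pa=W*W*(pc-p)-2*Z*W*pd;pd+=pa*dt;p+=pd*dt
    a=k*th+g*(p+b)-c*(w-pd)+h*pa/.15
    rel=th-p
    if abs(rel)>.17: a-=600*(rel-np.sign(rel)*.17)+20*(w-pd)
    w+=a*dt;th+=w*dt
  return np.array(T),np.array(Y)
def seg(t0,t1): return D[(D[:,0]>=t0-1e-6)&(D[:,0]<=t1)]
segs=[(4.5,5.45),(6.0,7.75)]
def res(v,full=False):
  th1,w1,th2,w2,g,k,c,b,lw,h,to=v;out=[]
  for (t0,t1),th,w in zip(segs,(th1,th2),(w1,w2)):
    T,Y=run(th,w,g,k,c,b,np.exp(lw),h,t0,t1);d=seg(t0,t1);top=np.round((d[:,0]*20))%2
    out.append(np.interp(d[:,0],T,Y[:,0])-d[:,1]+to*(top-.5))
  if full: return out,Y[-1]
  return np.r_[np.concatenate(out)/.004,(g-59)/15,(k-6.1)/3,(c-1.84)/1,b/.01,(lw-3)/.5,(h-.038)/.03,to/.006]
if __name__=="__main__":
  s=least_squares(res,[.13,-.3,.06,.15,59,6,1.84,0,3,.038,0],x_scale=[.1,.1,.1,.1,10,3,1,.01,.5,.03,.01])
  print("th1 w1 th2 w2 g k c b lnW h topoff",s.x,s.cost);o,e=res(s.x,True);[print(q) for q in o];print(e)
E
python3 fit2.py
```

```text
th1 w1 th2 w2 g k c b lnW h topoff [ 0.1373 -0.4509  0.0553  0.2313 43.1903  2.8558  1.9852 -0.0032  3.4084
  0.023  -0.    ] 10.262508423881993
[ 0.0044 -0.0086  0.0048  0.0043  0.0009 -0.0018  0.0026 -0.0024  0.0018
  0.0023 -0.0041 -0.0033]
[-0.0039  0.0022 -0.0001 -0.0045  0.0026 -0.0002  0.0018  0.0021 -0.0008
  0.0027 -0.0047  0.002 ]
[-0.1328 -0.1574 -0.0077]
```

```bash
sed -i 's/(G-.58)\*th\/.0098+GA\*(p+b)-1.84\*(w-pd)+(ya+.038\*pa)\/.15/K*th+GA*(p+b)-1.95*(w-pd)+(ya+.025*pa)\/.15/; s/(G-.58)\*th\/.0098/K*th/; s/^W,Z,DT=.*/W,Z,DT=30.,.8,.01;K=3./; s/GA=72/GA=44/' ctl.py; grep -n "K\*th" ctl.py
python3 - <<'E'
from ctl import *
S=load();S.update(x=np.array([-.141,-.165,-.003]),P=np.diag([.004**2,.03**2,.002**2]),act=np.array([-.008,0,0,0]),pc=-.008,yc=0.)
n=5;pr=plan(S,n,np.zeros(n),pmax=.026);hx=tool(r.get_obs())[1];print(r.get_obs()["clock"],pr,hx)
for p in pr: print([[0,0,0],[round(float((p-S["pc"])*hx[0]),4),round(float((p-S["pc"])*hx[1]),4),0],10],end=", ")
S["rows"]=np.c_[pr,np.zeros(n)];save(S)
E
```

```text
31:      w+=DT*(K*th+GA*(p+b)-1.95*(w-pd)+(ya+.025*pa)/.15);th+=DT*w
lean forecast [-0.1548 -0.1313 -0.1051 -0.0793 -0.0568 -0.0384]
7.8 [0.026 0.026 0.026 0.015 0.003] [ 0.9991 -0.0424]
[[0, 0, 0], [0.034, -0.0014, 0], 10], [[0, 0, 0], [0.034, -0.0014, 0], 10], [[0, 0, 0], [0.034, -0.0014, 0], 10], [[0, 0, 0], [0.023, -0.001, 0], 10], [[0, 0, 0], [0.011, -0.0005, 0], 10],
```

{"api": "arm_command", "payload": {
  "increments": [
    [[0, 0, 0], [0.012, -0.0005, 0], 10],
    [[0, 0, 0], [0.021, -0.0009, 0], 10],
    [[0, 0, 0], [0.028, -0.0012, 0], 10],
    [[0, 0, 0], [0.028, -0.0012, 0], 10],
    [[0, 0, 0], [0.022, -0.0009, 0], 10]
  ]
}}

```text
clock: 8.3
tcp_pos: [0.4446, 0.0956, 0.2853]
orientation: [-2.262, -2.165, -0.017]
contact_force: [0.6, -0.2, -6.7]
grip_width: 0.0389
```

```bash
python3 -c "
from ctl import *
S=load();S['rows']=np.array([[.004,0],[.013,0],[.02,0.],[.02,0],[.014,0]]);save(S)
go('k6',np.zeros((4,3)),4)"
```

```text
scene meas [ -0.0765 173.       0.1589] pred -0.1348 tcp [0.4446 0.0956 0.2853] roll 0.0136
top meas [ -0.067  116.       0.1601] pred -0.1167 tcp [0.4446 0.0959 0.2853] roll 0.0132
t 8.4 x [-0.0809  0.2564  0.0099] sd [0.0056 0.0346 0.0022] F [ 0.2 -0.4 -6.4] tcp [0.4446 0.0961 0.2854]
lean forecast [-0.0566 -0.0364 -0.0215 -0.0116 -0.0061]
[[0.0, 0.0, 0.0], [-0.018, 0.0008, 0], 10], [[0.0, 0.0, 0.0], [-0.028, 0.0012, 0], 10], [[0.0, 0.0, 0.0], [-0.031, 0.0013, 0], 10], [[0.0, 0.0, 0.0], [-0.029, 0.0012, 0], 10],
```

```bash
python3 - <<'E'
s=open("ctl.py").read()
s=s.replace("for j in range(10):\n      f=(j+1)/10","for j in range(ns):\n      f=(j+1)/ns").replace("p0,y0,b=None):","p0,y0,ns=10):")
a=s.index("def prop");b=s.index("def plan")
s=s[:a]+'''def prop(S,prow,yrow,ns=10):
  for p,y in zip(prow,yrow):
    a=(S["act"],[p],[y],S["pc"],S["yc"],ns);x,act,_=sim(S["x"],*a)
    F=np.array([(sim(S["x"]+1e-4*e,*a)[0]-x)/1e-4 for e in np.eye(3)]).T
    T=.01*ns;S["P"]=F@S["P"]@F.T+np.diag([1e-7,.12**2*T,.006**2*T])
    S["x"],S["act"]=x,act;S["pc"],S["yc"]=float(p),float(y)
def measure(S,tag,k=2):
  H=np.array([1,0,0.])
  for i in range(k):
    for n in("scene","top"):
      o=r.get_obs();im=r.grab_frame(n);m=lean(n,im,o,S["off_"+n],S["x"][0]);pr=S["x"][0]
      if i==k-1: cv2.imwrite(f"pics/{n}_{tag}.png",im)
      if m:
        Kg=S["P"]@H/(S["P"][0,0]+.004**2);S["x"]=S["x"]+Kg*(m[0]-pr);S["P"]=S["P"]-np.outer(Kg,H@S["P"])
        print(n,o["clock"],"meas",round(m[0],4),"pred",round(pr,4),"ax",round(m[2],4),"roll",round(tool(o)[0],4))
      else: print(n,"LOST")
      prop(S,[S["pc"]],[S["yc"]],5)
  q=r.get_obs();print("t",q["clock"],"x",S["x"],"sd",np.sqrt(np.diag(S["P"])),"F",np.round(q["contact_force"],1),"tcp",q["tcp_pos"])
'''+s[b:]
s=s.replace("yr=np.r_[yrow,np.full(9,yrow[-1])]","yr=np.r_[yrow,np.full(10,yrow[-1])]").replace("np.r_[v[:n],v[n-1],v[n:]]","np.r_[v[:n],v[n-1],v[n-1],v[n:]]").replace("def go(tag,shift,n,ref=0.):","def go(tag,shift,n,ref=0.,k=2):").replace("measure(S,tag);","measure(S,tag,k);")
s=s.replace("K=3.","K=4.5").replace("GA=44.","GA=50.")
open("ctl.py","w").write(s)
E
python3 -c "
from ctl import *
S=load();S['x']=np.array([-.058,.2,.002]);S['P']=np.diag([.008**2,.1**2,.008**2]);S['rows']=None;save(S)
go('k7',np.zeros((3,3)),3,k=1)"
```

```text
scene 8.4 meas -0.0517 pred -0.058 ax 0.1592 roll 0.0136
top 8.45 meas -0.0399 pred -0.0427 ax 0.1599 roll 0.0138
t 8.5 x [-0.0288  0.2428  0.0022] sd [0.0062 0.0792 0.0082] F [-0.1  0.4 -6.8] tcp [0.4446 0.0961 0.2853]
lean forecast [-0.0084  0.0043  0.0107  0.0123]
[[0.0, 0.0, 0.0], [-0.029, 0.0012, 0], 10], [[0.0, 0.0, 0.0], [-0.033, 0.0014, 0], 10], [[0.0, 0.0, 0.0], [-0.024, 0.001, 0], 10],
```

{"api": "arm_command", "payload": {
  "increments": [
    [[0, 0, 0], [-0.029, 0.0012, 0], 10],
    [[0, 0, 0], [-0.033, 0.0014, 0], 10],
    [[0, 0, 0], [-0.024, 0.001, 0], 10]
  ]
}}

```text
clock: 8.8
tcp_pos: [0.4446, 0.0965, 0.2853]
orientation: [2.263, 2.171, -0.009]
contact_force: [0.0, -0.2, -7.0]
grip_width: 0.0386
```

```bash
python3 -c "
from ctl import *
go('k8',np.zeros((3,3)),3)"
```

```text
scene 8.8 meas -0.0083 pred 0.0103 ax 0.1591 roll -0.0094
top 8.85 meas -0.0186 pred -0.0104 ax 0.1601 roll -0.0088
scene 8.9 meas -0.0261 pred -0.0223 ax 0.1592 roll -0.0094
top 8.95 meas -0.0336 pred -0.0339 ax 0.1599 roll -0.0098
t 9.0 x [-0.0441 -0.2182 -0.0053] sd [0.0052 0.0592 0.0053] F [-0.3 -0.7 -6.5] tcp [0.4446 0.0956 0.2853]
lean forecast [-0.0597 -0.063  -0.0582 -0.0487]
[[0.0, 0.0, 0.0], [0.0519, -0.0023, 0], 10], [[0.0, 0.0, 0.0], [0.0519, -0.0023, 0], 10], [[0.0, 0.0, 0.0], [0.028, -0.0012, 0], 10],
```

{"api": "arm_command", "payload": {
  "increments": [
    [[0, 0, 0], [0.036, -0.0016, 0], 10],
    [[0, 0, 0], [0.038, -0.0016, 0], 10],
    [[0, 0, 0], [0.022, -0.001, 0], 10]
  ]
}}

```text
clock: 9.3
tcp_pos: [0.4446, 0.095, 0.2854]
orientation: [-2.264, -2.165, -0.014]
contact_force: [-0.7, -0.6, -6.1]
grip_width: 0.0386
```

```bash
sed -i 's/GA=50./GA=68./;s/K=4.5/K=5.5/' ctl.py; python3 -c "
from ctl import *
S=load();S['rows']=np.array([[.026,0],[.028,0],[.012,0.]]);S['x'][1]=-.19;S['x'][2]=-.001;save(S)
go('k9',np.zeros((3,3)),3)"
```

```text
scene 9.3 meas -0.0458 pred -0.0609 ax 0.1591 roll 0.0105
top 9.35 meas -0.0304 pred -0.0388 ax 0.1599 roll 0.0095
scene 9.4 meas -0.0226 pred -0.0223 ax 0.1591 roll 0.0107
top 9.45 meas -0.0138 pred -0.0103 ax 0.1598 roll 0.0112
t 9.5 x [-0.0002  0.2544  0.0019] sd [0.0051 0.0589 0.0043] F [-0.1  0.2 -6.7] tcp [0.4446 0.0963 0.2853]
lean forecast [0.0204 0.0293 0.0291 0.0244]
[[0.0, 0.0, 0.0], [-0.038, 0.0016, 0], 10], [[0.0, 0.0, 0.0], [-0.036, 0.0015, 0], 10], [[0.0, 0.0, 0.0], [-0.019, 0.0008, 0], 10],
```

{"api": "arm_command", "payload": {
  "increments": [
    [[0, 0, 0], [-0.03, 0.0013, 0], 10],
    [[0, 0, 0], [-0.03, 0.0013, 0], 10],
    [[0, 0, 0], [-0.016, 0.0007, 0], 10]
  ]
}}

```text
clock: 9.8
tcp_pos: [0.4446, 0.0966, 0.2852]
orientation: [2.266, 2.175, -0.002]
contact_force: [-1.2, -0.1, -5.9]
grip_width: 0.0387
```

```bash
sed -i 's/GA=68./GA=75./' ctl.py; python3 -c "
from ctl import *
S=load();S['rows']=np.array([[-.018,0],[-.018,0],[-.004,0.]]);S['x'][1]=.23;S['x'][2]=.0;save(S)
go('k10',np.zeros((3,3)),3)"
```

```text
scene 9.8 meas -0.0066 pred 0.0312 ax 0.1591 roll -0.0031
top 9.85 meas -0.0187 pred -0.0144 ax 0.16 roll -0.0022
scene 9.9 meas -0.0264 pred -0.0283 ax 0.1591 roll -0.0033
top 9.95 meas -0.0327 pred -0.0388 ax 0.16 roll -0.0037
t 10.0 x [-0.0457 -0.224  -0.0034] sd [0.0052 0.0598 0.0041] F [-0.8  0.  -6. ] tcp [0.4446 0.0955 0.2853]
lean forecast [-0.0617 -0.0623 -0.0524 -0.0395]
[[0.0, 0.0, 0.0], [0.044, -0.0019, 0], 10], [[0.0, 0.0, 0.0], [0.035, -0.0015, 0], 10], [[0.0, 0.0, 0.0], [0.011, -0.0005, 0], 10],
```

```bash
cat > fit3.py <<'E'
import fit2
from fit2 import *
E=np.array([(8.3,-.0765),(8.35,-.067),(8.4,-.0517),(8.45,-.0399),(8.8,-.0083),(8.85,-.0186),(8.9,-.0261),(8.95,-.0336),(9.3,-.0458),(9.35,-.0304),(9.4,-.0226),(9.45,-.0138),(9.8,-.0066),(9.85,-.0187),(9.9,-.0264),(9.95,-.0327)])
fit2.C=np.array([(8.3,.014),(8.5,.014),(8.6,-.015),(8.7,-.019),(8.8,-.01),(9.0,-.01),(9.1,.026),(9.2,.028),(9.3,.012),(9.5,.012),(9.6,-.018),(9.7,-.018),(9.8,-.004),(10.1,-.004)])
def res3(v,full=False):
  T,Y=run(*v[:8],8.3,9.95,Z=v[9]);top=np.round(E[:,0]*20)%2
  e=np.interp(E[:,0],T,Y[:,0])-E[:,1]+v[8]*(top-.5)
  if full:return e,T,Y
  return np.r_[e/.003,(v[2]-59)/10,(v[3]-6.1)/2,(v[4]-1.84)/.5,v[5]/.01,(v[6]-25)/10,(v[7]-.038)/.05,v[8]/.006,(v[9]-.8)/.3]
for h0 in(.038,.15):
  s=least_squares(res3,[-.075,.2,59,6.1,1.84,0,25,h0,0,.8],x_scale=[.1,.1,10,3,1,.01,10,.03,.01,.3])
  print("th w g k c b W h top Z",s.x,s.cost)
e,T,Y=res3(s.x,True);print(e);print(Y[-1])
E
python3 fit3.py
```

```text
th w g k c b W h top Z [-0.0778  0.2595 65.0336  5.483   2.1237 -0.0012 29.0569  0.0849 -0.0005
  0.0526] 6.2723388072045685
th w g k c b W h top Z [-0.0778  0.2595 65.0346  5.4829  2.1237 -0.0012 29.057   0.0849 -0.0005
  0.0526] 6.27233879923405
[-0.0011  0.0017 -0.0004 -0.     -0.0009 -0.0001 -0.0004  0.0019  0.0026
 -0.0028  0.0018 -0.0028 -0.001   0.0023 -0.0006 -0.0001]
[-0.0325 -0.0516 -0.0078]
```

```bash
sed -i 's/GA=75./GA=65./;s/W,Z,DT=30.,.8/W,Z,DT=29.,.4/;s/-1.95\*(w-pd)+(ya+.025\*pa)/-2.1*(w-pd)+(ya+.085*pa)/;s/\[S\["pc"\],pr\])\*12/[S["pc"],pr])*20/' ctl.py; python3 - <<'E'
from fit3 import *
for Z in(.2,.4,.7):
  s=least_squares(lambda v:res3(np.r_[v,Z]),[-.075,.2,59,6.1,1.84,0,25,.08,0],x_scale=[.1,.1,10,3,1,.01,10,.03,.01])
  print(Z,s.x,s.cost,res3(np.r_[s.x,Z],True)[2][-1])
from ctl import *
S=load();S.update(x=np.array([-.041,-.16,-.001]),P=np.diag([.004**2,.04**2,.003**2]),act=np.array([-.004,0,0,0]),pc=-.004,yc=0.)
n=3;pr=plan(S,n,np.zeros(n));hx=tool(r.get_obs())[1];print(r.get_obs()["clock"],pr,hx)
for p in pr: print([[0,0,0],[round(float((p-S["pc"])*hx[0]),4),round(float((p-S["pc"])*hx[1]),4),0],10],end=", ")
S["rows"]=np.c_[pr,np.zeros(n)];save(S)
E
```

```text
th w g k c b W h top Z [-0.0778  0.2595 65.0336  5.483   2.1237 -0.0012 29.0569  0.0849 -0.0005
  0.0526] 6.2723388072045685
th w g k c b W h top Z [-0.0778  0.2595 65.0346  5.4829  2.1237 -0.0012 29.057   0.0849 -0.0005
  0.0526] 6.27233879923405
[-0.0011  0.0017 -0.0004 -0.     -0.0009 -0.0001 -0.0004  0.0019  0.0026
 -0.0028  0.0018 -0.0028 -0.001   0.0023 -0.0006 -0.0001]
[-0.0325 -0.0516 -0.0078]
0.2 [-0.0787  0.2752 69.822   3.819   2.6583 -0.0018 29.1157  0.0695 -0.0006] 12.148801488403569 [-0.0314 -0.1448 -0.0056]
0.4 [-0.0787  0.2775 69.3842  2.6431  3.122  -0.002  34.946  -0.0027 -0.0006] 13.446788825654917 [-0.03   -0.1318 -0.0044]
0.7 [-0.0785  0.2802 66.5472  2.3656  3.4104 -0.002  39.4803 -0.0174 -0.0006] 15.215935822507973 [-0.0296 -0.1213 -0.004 ]
lean forecast [-0.0468 -0.0473 -0.0477 -0.0411]
10.0 [0.018 0.021 0.012] [ 0.999  -0.0436]
[[0, 0, 0], [0.022, -0.001, 0], 10], [[0, 0, 0], [0.025, -0.0011, 0], 10], [[0, 0, 0], [0.016, -0.0007, 0], 10],
```

{"api": "arm_command", "payload": {
  "increments": [
    [[0, 0, 0], [0.022, -0.001, 0], 10],
    [[0, 0, 0], [0.025, -0.0011, 0], 10],
    [[0, 0, 0], [0.016, -0.0007, 0], 10]
  ]
}}

```text
clock: 10.3
tcp_pos: [0.4446, 0.0952, 0.2854]
orientation: [-2.263, -2.165, -0.015]
contact_force: [-0.8, 0.6, -6.2]
grip_width: 0.0389
```

```bash
sed -i 's/GA=65./GA=68./;s/K=5.5/K=4./;s/W,Z,DT=29.,.4/W,Z,DT=30.,.3/;s/-2.1\*(w-pd)+(ya+.085\*pa)/-2.7*(w-pd)+(ya+.05*pa)/' ctl.py; python3 -c "
from ctl import *
go('k11',np.zeros((3,3)),3)"
```

```text
scene 10.3 meas -0.0397 pred -0.0402 ax 0.1592 roll 0.0116
top 10.35 meas -0.0296 pred -0.0349 ax 0.16 roll 0.0109
scene 10.4 meas -0.0201 pred -0.0236 ax 0.1592 roll 0.0115
top 10.45 meas -0.0145 pred -0.012 ax 0.1599 roll 0.0117
t 10.5 x [-0.0043  0.189   0.0002] sd [0.0049 0.0553 0.0042] F [-0.7 -0.3 -6.6] tcp [0.4446 0.0961 0.2853]
lean forecast [0.009  0.0161 0.0196 0.0183]
[[0.0, 0.0, 0.0], [-0.018, 0.0008, 0], 10], [[0.0, 0.0, 0.0], [-0.022, 0.0009, 0], 10], [[0.0, 0.0, 0.0], [-0.019, 0.0008, 0], 10],
```

{"api": "arm_command", "payload": {
  "increments": [
    [[0, 0, 0], [-0.018, 0.0008, 0], 10],
    [[0, 0, 0], [-0.022, 0.0009, 0], 10],
    [[0, 0, 0], [-0.019, 0.0008, 0], 10]
  ]
}}

```text
clock: 10.8
tcp_pos: [0.4446, 0.0964, 0.2853]
orientation: [2.265, 2.172, -0.006]
contact_force: [-0.6, -0.2, -6.5]
grip_width: 0.0388
```

```bash
python3 -c "
from ctl import *
go('k12',np.zeros((3,3)),3)"
```

```text
scene 10.8 meas 0.0147 pred 0.0192 ax 0.159 roll -0.0073
top 10.85 meas 0.0089 pred 0.0138 ax 0.16 roll -0.0069
scene 10.9 meas 0.0073 pred 0.0073 ax 0.1591 roll -0.0071
top 10.95 meas 0.0058 pred 0.0031 ax 0.16 roll -0.0072
t 11.0 x [ 0.0006 -0.0881 -0.0007] sd [0.0049 0.0555 0.0042] F [-0.1 -0.  -6.7] tcp [0.4445 0.0958 0.2853]
lean forecast [-0.0056 -0.009  -0.0107 -0.01  ]
[[0.0, 0.0, 0.0], [0.01, -0.0004, 0], 10], [[0.0, 0.0, 0.0], [0.013, -0.0006, 0], 10], [[0.0, 0.0, 0.0], [0.011, -0.0005, 0], 10],
```

{"api": "arm_command", "payload": {
  "increments": [
    [[0, 0, 0], [0.01, -0.0004, 0], 10],
    [[0, 0, 0], [0.013, -0.0006, 0], 10],
    [[0, 0, 0], [0.011, -0.0005, 0], 10]
  ]
}}

```text
clock: 11.3
tcp_pos: [0.4446, 0.0956, 0.2853]
orientation: [-2.266, -2.17, -0.006]
contact_force: [0.2, -0.3, -6.7]
grip_width: 0.0387
```

```bash
python3 -c "
from ctl import *
go('k13',np.zeros((5,3)),5)"
```

```text
scene 11.3 meas -0.0131 pred -0.0105 ax 0.1591 roll 0.0038
top 11.35 meas -0.0146 pred -0.0135 ax 0.16 roll 0.0036
scene 11.4 meas -0.0113 pred -0.0142 ax 0.1591 roll 0.0037
top 11.45 meas -0.0123 pred -0.0114 ax 0.16 roll 0.0038
t 11.5 x [-0.011   0.0224 -0.0008] sd [0.0049 0.0555 0.0042] F [-0.3  0.3 -6.9] tcp [0.4446 0.0959 0.2853]
lean forecast [-0.0085 -0.0061 -0.004  -0.0024 -0.0014 -0.0007]
[[0.0, 0.0, 0.0], [-0.001, 0.0, 0], 10], [[0.0, 0.0, 0.0], [-0.002, 0.0001, 0], 10], [[0.0, 0.0, 0.0], [-0.003, 0.0001, 0], 10], [[0.0, 0.0, 0.0], [-0.003, 0.0001, 0], 10], [[0.0, 0.0, 0.0], [-0.003, 0.0001, 0], 10],
```

{"api": "arm_command", "payload": {
  "increments": [
    [[0, 0, 0], [-0.001, 0, 0], 10],
    [[0, 0, 0], [-0.002, 0.0001, 0], 10],
    [[0, 0, 0], [-0.003, 0.0001, 0], 10],
    [[0, 0, 0], [-0.003, 0.0001, 0], 10],
    [[0, 0, 0], [-0.003, 0.0001, 0], 10]
  ]
}}

```text
clock: 12.0
tcp_pos: [0.4446, 0.0959, 0.2853]
orientation: [-2.267, -2.172, -0.003]
contact_force: [0.2, -0.4, -6.5]
grip_width: 0.0385
```

```bash
sed -i 's/\[S\["pc"\],pr\])\*20/[S["pc"],pr])*6/' ctl.py; python3 -c "
from ctl import *
go('k14',smooth([-.01,-.036,0],10),10)"
```

```text
scene 12.0 meas -0.0047 pred -0.0002 ax 0.1591 roll 0.0008
top 12.05 meas -0.0052 pred -0.0047 ax 0.16 roll 0.0008
scene 12.1 meas -0.0053 pred -0.0052 ax 0.1591 roll 0.0008
top 12.15 meas -0.0052 pred -0.0056 ax 0.16 roll 0.0008
t 12.2 x [-0.0056 -0.0056 -0.0012] sd [0.005  0.0565 0.0043] F [ 0.6 -0.6 -6.5] tcp [0.4446 0.0959 0.2853]
lean forecast [-0.0033 -0.0031 -0.0039 -0.0018 -0.0033 -0.0043 -0.0022 -0.0038 -0.0031
  0.0036  0.0054]
[[-0.0, -0.0, 0.0], [0.007, -0.0003, 0], 10], [[-0.001, -0.002, 0.0], [0.021, -0.0009, 0], 10], [[-0.002, -0.006, 0.0], [0.024, -0.001, 0], 10], [[-0.003, -0.011, 0.0], [0.014, -0.0006, 0], 10], [[-0.005, -0.018, 0.0], [0.011, -0.0005, 0], 10], [[-0.007, -0.025, 0.0], [-0.002, 0.0001, 0], 10], [[-0.008, -0.03, 0.0], [-0.022, 0.0009, 0], 10], [[-0.009, -0.034, 0.0], [-0.021, 0.0009, 0], 10], [[-0.01, -0.036, 0.0], [-0.014, 0.0006, 0], 10], [[-0.01, -0.036, 0.0], [-0.005, 0.0002, 0], 10],
```

{"api": "arm_command", "payload": {
  "increments": [
    [[0, 0, 0], [0.007, -0.0003, 0], 10],
    [[-0.001, -0.002, 0], [0.021, -0.0009, 0], 10],
    [[-0.002, -0.006, 0], [0.024, -0.001, 0], 10],
    [[-0.003, -0.011, 0], [0.014, -0.0006, 0], 10],
    [[-0.005, -0.018, 0], [0.011, -0.0005, 0], 10],
    [[-0.007, -0.025, 0], [-0.002, 0.0001, 0], 10],
    [[-0.008, -0.03, 0], [-0.022, 0.0009, 0], 10],
    [[-0.009, -0.034, 0], [-0.021, 0.0009, 0], 10],
    [[-0.01, -0.036, 0], [-0.014, 0.0006, 0], 10],
    [[-0.01, -0.036, 0], [-0.005, 0.0002, 0], 10]
  ]
}}

```text
clock: 13.2
tcp_pos: [0.4345, 0.0597, 0.2853]
orientation: [2.268, 2.172, -0.002]
contact_force: [0.3, -0.1, -6.1]
grip_width: 0.0386
```

```bash
python3 -c "
from ctl import *
go('k15',np.zeros((4,3)),4)"
```

```text
scene 13.2 meas -0.0166 pred 0.0036 ax 0.1594 roll -0.0035
top 13.25 meas -0.0184 pred -0.0156 ax 0.1592 roll -0.003
scene 13.3 meas -0.0174 pred -0.021 ax 0.1593 roll -0.0037
top 13.35 meas -0.0193 pred -0.0217 ax 0.1591 roll -0.0039
t 13.4 x [-0.0224 -0.0479 -0.001 ] sd [0.0052 0.058  0.0044] F [-0.   0.1 -6.5] tcp [0.4347 0.0599 0.2853]
lean forecast [-0.022  -0.0172 -0.0124 -0.0077 -0.0043]
[[0.0, 0.0, 0.0], [0.017, -0.0007, 0], 10], [[0.0, 0.0, 0.0], [0.017, -0.0007, 0], 10], [[0.0, 0.0, 0.0], [0.008, -0.0003, 0], 10], [[0.0, 0.0, 0.0], [0.003, -0.0001, 0], 10],
```

{"api": "arm_command", "payload": {
  "increments": [
    [[0, 0, 0], [0.017, -0.0007, 0], 10],
    [[0, 0, 0], [0.017, -0.0007, 0], 10],
    [[0, 0, 0], [0.008, -0.0003, 0], 10],
    [[0, 0, 0], [0.003, -0.0001, 0], 10]
  ]
}}

```text
clock: 13.8
tcp_pos: [0.4346, 0.06, 0.2853]
orientation: [2.268, 2.173, -0.0]
contact_force: [-0.3, 0.6, -7.1]
grip_width: 0.0386
```

```bash
python3 -c "
from ctl import *
go('k16',smooth([-.011,-.06,0],10),10,k=1)"
```

```text
scene 13.8 meas -0.0056 pred -0.0075 ax 0.1593 roll -0.0018
top 13.85 meas -0.003 pred -0.0036 ax 0.1592 roll -0.0019
t 13.9 x [-0.0013  0.0352 -0.0007] sd [0.0051 0.0621 0.0044] F [-0.4  1.2 -6.8] tcp [0.4346 0.0602 0.2853]
lean forecast [-0.0027 -0.0097 -0.0416 -0.0819 -0.1272 -0.1667 -0.152  -0.135  -0.0995
 -0.0672 -0.0419]
[[-0.0, -0.001, 0.0], [0.004, -0.0002, 0], 10], [[-0.001, -0.003, 0.0], [0.003, -0.0001, 0], 10], [[-0.002, -0.01, 0.0], [0.003, -0.0001, 0], 10], [[-0.003, -0.019, 0.0], [0.003, -0.0001, 0], 10], [[-0.006, -0.03, 0.0], [-0.002, 0.0001, 0], 10], [[-0.008, -0.041, 0.0], [0.006, -0.0003, 0], 10], [[-0.009, -0.05, 0.0], [0.002, -0.0001, 0], 10], [[-0.01, -0.057, 0.0], [0.001, -0.0, 0], 10], [[-0.011, -0.059, 0.0], [0.0, -0.0, 0], 10], [[-0.011, -0.06, 0.0], [0.0, -0.0, 0], 10],
```

```bash
python3 - <<'E'
s=open("ctl.py").read()
s=s.replace('s=least_squares(cost,np.full(n+8,float(np.clip(S["pc"],-.07,.07))),','Y=np.r_[S["yc"],S["yc"],yr];ff=-np.diff(Y,2)/.01/.15/GA\n  g0=np.clip(np.r_[ff[1:n+1],np.zeros(8)],-.07,.07)\n  s=least_squares(cost,g0,')
s=s.replace('''  measure(S,tag,k);''','''  if k: measure(S,tag,k)\n  ''')
s=s.replace('''u=np.arange(1,n+1)/n;return np.outer(10*u**3-15*u**4+6*u**5,d).round(3)''','''u=np.arange(1,n+1)/n;return np.outer(10*u**3-15*u**4+6*u**5,d).round(4)''')
open("ctl.py","w").write(s)
E
python3 -c "
from ctl import *
S=load();S['rows']=None;save(S)
go('k16',smooth([-.011,-.055,0],10),10,k=0)"
```

```text
lean forecast [ 0.0019  0.0023 -0.     -0.0024 -0.0032 -0.0033 -0.0041 -0.005  -0.0025
  0.0048  0.0072]
[[-0.0001, -0.0005, 0.0], [0.009, -0.0004, 0], 10], [[-0.0006, -0.0032, 0.0], [0.025, -0.0011, 0], 10], [[-0.0018, -0.009, 0.0], [0.035, -0.0015, 0], 10], [[-0.0035, -0.0175, 0.0], [0.03, -0.0013, 0], 10], [[-0.0055, -0.0275, 0.0], [0.014, -0.0006, 0], 10], [[-0.0075, -0.0375, 0.0], [-0.006, 0.0003, 0], 10], [[-0.0092, -0.046, 0.0], [-0.024, 0.001, 0], 10], [[-0.0104, -0.0518, 0.0], [-0.032, 0.0013, 0], 10], [[-0.0109, -0.0545, 0.0], [-0.024, 0.001, 0], 10], [[-0.011, -0.055, 0.0], [-0.006, 0.0003, 0], 10],
```

{"api": "arm_command", "payload": {
  "increments": [
    [[-0.0001, -0.0005, 0], [0.009, -0.0004, 0], 10],
    [[-0.0006, -0.0032, 0], [0.025, -0.0011, 0], 10],
    [[-0.0018, -0.009, 0], [0.035, -0.0015, 0], 10],
    [[-0.0035, -0.0175, 0], [0.03, -0.0013, 0], 10],
    [[-0.0055, -0.0275, 0], [0.014, -0.0006, 0], 10],
    [[-0.0075, -0.0375, 0], [-0.006, 0.0003, 0], 10],
    [[-0.0092, -0.046, 0], [-0.024, 0.001, 0], 10],
    [[-0.0104, -0.0518, 0], [-0.032, 0.0013, 0], 10],
    [[-0.0109, -0.0545, 0], [-0.024, 0.001, 0], 10],
    [[-0.011, -0.055, 0], [-0.006, 0.0003, 0], 10]
  ]
}}

```text
clock: 14.9
tcp_pos: [0.4236, 0.005, 0.2853]
orientation: [2.266, 2.172, -0.005]
contact_force: [0.6, 0.0, -7.0]
grip_width: 0.0389
```

```bash
python3 -c "
from ctl import *
go('k17',smooth([-.011,-.055,0],10),10)"
```

```text
scene 14.9 meas -0.0376 pred 0.0073 ax 0.1593 roll -0.0061
top 14.95 meas -0.0429 pred -0.0386 ax 0.1587 roll -0.005
scene 15.0 meas -0.0451 pred -0.0478 ax 0.1592 roll -0.0063
top 15.05 meas -0.0491 pred -0.0529 ax 0.1586 roll -0.0068
t 15.1 x [-0.0566 -0.1294 -0.0017] sd [0.0052 0.058  0.0044] F [ 0.1 -0.9 -6.9] tcp [0.4236 0.0049 0.2853]
lean forecast [-0.0542 -0.0412 -0.0308 -0.0212 -0.0145 -0.0105 -0.0092 -0.0086 -0.005
  0.0031  0.0061]
[[-0.0001, -0.0005, 0.0], [0.05, -0.0022, 0], 10], [[-0.0006, -0.0032, 0.0], [0.0629, -0.0027, 0], 10], [[-0.0018, -0.009, 0.0], [0.048, -0.0021, 0], 10], [[-0.0035, -0.0175, 0.0], [0.032, -0.0014, 0], 10], [[-0.0055, -0.0275, 0.0], [0.016, -0.0007, 0], 10], [[-0.0075, -0.0375, 0.0], [-0.001, 0.0, 0], 10], [[-0.0092, -0.046, 0.0], [-0.016, 0.0007, 0], 10], [[-0.0104, -0.0518, 0.0], [-0.024, 0.001, 0], 10], [[-0.0109, -0.0545, 0.0], [-0.017, 0.0007, 0], 10], [[-0.011, -0.055, 0.0], [0.001, -0.0, 0], 10],
```

```bash
sed -i 's/GA=68./GA=62./' ctl.py; python3 -c "
from ctl import *
S=load();S['rows']=None;S['x'][1]=-.11;save(S)
go('k17',np.zeros((5,3)),5,k=0)"
```

```text
lean forecast [-0.0545 -0.0424 -0.0309 -0.0198 -0.0111 -0.006 ]
[[0.0, 0.0, 0.0], [0.038, -0.0016, 0], 10], [[0.0, 0.0, 0.0], [0.038, -0.0016, 0], 10], [[0.0, 0.0, 0.0], [0.017, -0.0007, 0], 10], [[0.0, 0.0, 0.0], [0.006, -0.0003, 0], 10], [[0.0, 0.0, 0.0], [0.006, -0.0003, 0], 10],
```

{"api": "arm_command", "payload": {
  "increments": [
    [[0, 0, 0], [0.038, -0.0016, 0], 10],
    [[0, 0, 0], [0.038, -0.0016, 0], 10],
    [[0, 0, 0], [0.017, -0.0007, 0], 10],
    [[0, 0, 0], [0.006, -0.0003, 0], 10],
    [[0, 0, 0], [0.006, -0.0003, 0], 10]
  ]
}}

```text
clock: 15.6
tcp_pos: [0.4236, 0.0057, 0.2853]
orientation: [2.266, 2.175, -0.0]
contact_force: [-0.3, 0.2, -6.6]
grip_width: 0.0389
```

```bash
python3 -c "
from ctl import *
go('k18',np.zeros((4,3)),4)
S=load();S2=dict(S);S2['rows']=None
"
```

```text
scene 15.6 meas -0.0156 pred -0.0115 ax 0.1592 roll -0.0021
top 15.65 meas -0.0162 pred -0.013 ax 0.1587 roll -0.0016
scene 15.7 meas -0.0157 pred -0.0143 ax 0.1592 roll -0.0015
top 15.75 meas -0.0176 pred -0.0157 ax 0.1589 roll -0.0014
t 15.8 x [-0.0185 -0.0375 -0.0035] sd [0.005  0.0555 0.0044] F [ 0.7  0.1 -7.4] tcp [0.4236 0.005  0.2853]
lean forecast [-0.0179 -0.0139 -0.0101 -0.0065 -0.0038]
[[0.0, 0.0, 0.0], [0.014, -0.0006, 0], 10], [[0.0, 0.0, 0.0], [0.015, -0.0006, 0], 10], [[0.0, 0.0, 0.0], [0.008, -0.0003, 0], 10], [[0.0, 0.0, 0.0], [0.003, -0.0001, 0], 10],
```

{"api": "arm_command", "payload": {
  "increments": [
    [[0, 0, 0], [0.014, -0.0006, 0], 10],
    [[0, 0, 0], [0.015, -0.0006, 0], 10],
    [[0, 0, 0], [0.008, -0.0003, 0], 10],
    [[0, 0, 0], [0.003, -0.0001, 0], 10]
  ]
}}

```text
clock: 16.2
tcp_pos: [0.4236, 0.0048, 0.2853]
orientation: [-2.267, -2.172, -0.003]
contact_force: [-0.0, -0.2, -7.3]
grip_width: 0.039
```

```bash
python3 -c "
from ctl import *
go('k19',smooth([-.01,-.05,0],10),10)
"
```

```text
scene 16.2 meas 0.0192 pred -0.0057 ax 0.159 roll 0.0013
top 16.25 meas 0.0273 pred 0.0241 ax 0.1588 roll 0.0012
scene 16.3 meas 0.0358 pred 0.0322 ax 0.159 roll 0.0016
top 16.35 meas 0.0403 pred 0.0414 ax 0.1589 roll 0.0017
t 16.4 x [0.0471 0.127  0.0005] sd [0.0049 0.055  0.0044] F [ 0.1 -0.2 -6. ] tcp [0.4236 0.005  0.2853]
lean forecast [0.0597 0.0675 0.0677 0.0626 0.0554 0.0479 0.0438 0.0435 0.0449 0.0483
 0.0431]
[[-0.0001, -0.0004, 0.0], [0.004, -0.0002, 0], 10], [[-0.0006, -0.0029, 0.0], [0.014, -0.0006, 0], 10], [[-0.0016, -0.0082, 0.0], [0.016, -0.0007, 0], 10], [[-0.0032, -0.0159, 0.0], [0.01, -0.0004, 0], 10], [[-0.005, -0.025, 0.0], [-0.001, 0.0, 0], 10], [[-0.0068, -0.0341, 0.0], [-0.015, 0.0006, 0], 10], [[-0.0084, -0.0418, 0.0], [-0.022, 0.0009, 0], 10], [[-0.0094, -0.0471, 0.0], [-0.031, 0.0013, 0], 10], [[-0.0099, -0.0496, 0.0], [-0.036, 0.0015, 0], 10], [[-0.01, -0.05, 0.0], [-0.024, 0.001, 0], 10],
```

```bash
python3 - <<'E'
s=open("ctl.py").read()
a=s.index("  s=least_squares(cost,g0,");b=s.index("  pr=np.round(full(s.x)[:n],3)")
s=s[:a]+'''  from scipy.optimize import lsq_linear
  c0=cost(g0);J=np.array([(cost(g0+1e-3*e)-c0)/1e-3 for e in np.eye(n+8)]).T
  s=lsq_linear(J,J@g0-c0,bounds=(-pmax,pmax))
'''+s[b:]
s=s.replace(".006**2*T",".0015**2*T")
s=s.replace("if th-p>.17:","if CL and th-p>.17:").replace("if th-p<-.17:","if CL and th-p<-.17:").replace("G=.64;","CL=False;G=.64;")
open("ctl.py","w").write(s)
E
python3 -c "
from ctl import *
S=load();S['rows']=None;S['x'][1]=.13;S['x'][2]=-.001;S['P'][2]=0;S['P'][:,2]=0;S['P'][2,2]=.0015**2;save(S)
go('k19',smooth([-.006,-.03,0],8),8,k=0)"
```

```text
lean forecast [ 0.0489  0.0387  0.0255  0.0126  0.0032 -0.0022 -0.0006  0.0074  0.0103]
[[-0.0001, -0.0005, 0.0], [-0.02, 0.0009, 0], 10], [[-0.0006, -0.0031, 0.0], [-0.003, 0.0001, 0], 10], [[-0.0017, -0.0083, 0.0], [0.02, -0.0009, 0], 10], [[-0.003, -0.015, 0.0], [0.018, -0.0008, 0], 10], [[-0.0043, -0.0217, 0.0], [-0.003, 0.0001, 0], 10], [[-0.0054, -0.0269, 0.0], [-0.023, 0.001, 0], 10], [[-0.0059, -0.0295, 0.0], [-0.025, 0.0011, 0], 10], [[-0.006, -0.03, 0.0], [-0.012, 0.0005, 0], 10],
```

{"api": "arm_command", "payload": {
  "increments": [
    [[-0.0001, -0.0005, 0], [-0.02, 0.0009, 0], 10],
    [[-0.0006, -0.0031, 0], [-0.003, 0.0001, 0], 10],
    [[-0.0017, -0.0083, 0], [0.02, -0.0009, 0], 10],
    [[-0.003, -0.015, 0], [0.018, -0.0008, 0], 10],
    [[-0.0043, -0.0217, 0], [-0.003, 0.0001, 0], 10],
    [[-0.0054, -0.0269, 0], [-0.023, 0.001, 0], 10],
    [[-0.0059, -0.0295, 0], [-0.025, 0.0011, 0], 10],
    [[-0.006, -0.03, 0], [-0.012, 0.0005, 0], 10]
  ]
}}

```text
clock: 17.2
tcp_pos: [0.4176, -0.0247, 0.2853]
orientation: [2.263, 2.171, -0.009]
contact_force: [-0.7, -0.5, -6.5]
grip_width: 0.0385
```

```bash
python3 -c "
from ctl import *
go('k20',smooth([-.009,-.045,0],9),9)
"
```

```text
scene 17.2 meas 0.0154 pred 0.0083 ax 0.1591 roll -0.0099
top 17.25 meas 0.0135 pred 0.019 ax 0.1591 roll -0.0088
scene 17.3 meas 0.0131 pred 0.0147 ax 0.1591 roll -0.0096
top 17.35 meas 0.0129 pred 0.0109 ax 0.1589 roll -0.0099
t 17.4 x [ 0.009  -0.0675 -0.0012] sd [0.0045 0.048  0.0018] F [-0.1  0.7 -6.7] tcp [ 0.4176 -0.0251  0.2853]
lean forecast [ 0.0062  0.0042  0.0007 -0.0023 -0.004  -0.0062 -0.0072 -0.0036  0.0058
  0.0089]
[[-0.0001, -0.0005, 0.0], [0.023, -0.001, 0], 10], [[-0.0007, -0.0034, 0.0], [0.045, -0.0019, 0], 10], [[-0.0019, -0.0094, 0.0], [0.05, -0.0021, 0], 10], [[-0.0036, -0.0179, 0.0], [0.039, -0.0017, 0], 10], [[-0.0054, -0.0271, 0.0], [0.014, -0.0006, 0], 10], [[-0.0071, -0.0356, 0.0], [-0.009, 0.0004, 0], 10], [[-0.0083, -0.0416, 0.0], [-0.024, 0.001, 0], 10], [[-0.0089, -0.0445, 0.0], [-0.018, 0.0008, 0], 10], [[-0.009, -0.045, 0.0], [0.001, -0.0, 0], 10],
```

{"api": "arm_command", "payload": {
  "increments": [
    [[-0.0001, -0.0005, 0], [0.023, -0.001, 0], 10],
    [[-0.0007, -0.0034, 0], [0.045, -0.0019, 0], 10],
    [[-0.0019, -0.0094, 0], [0.05, -0.0021, 0], 10],
    [[-0.0036, -0.0179, 0], [0.039, -0.0017, 0], 10],
    [[-0.0054, -0.0271, 0], [0.014, -0.0006, 0], 10],
    [[-0.0071, -0.0356, 0], [-0.009, 0.0004, 0], 10],
    [[-0.0083, -0.0416, 0], [-0.024, 0.001, 0], 10],
    [[-0.0089, -0.0445, 0], [-0.018, 0.0008, 0], 10],
    [[-0.009, -0.045, 0], [0.001, 0, 0], 10]
  ]
}}

```text
clock: 18.3
tcp_pos: [0.4085, -0.07, 0.2853]
orientation: [2.264, 2.171, -0.007]
contact_force: [-0.3, 0.1, -6.9]
grip_width: 0.039
```

```bash
python3 -c "
from ctl import *
go('k21',smooth([-.009,-.055,0],10),10)
"
```

```text
scene 18.3 meas 0.0117 pred 0.0091 ax 0.1592 roll -0.0081
top 18.35 meas 0.011 pred 0.0157 ax 0.1592 roll -0.0069
scene 18.4 meas 0.0112 pred 0.0118 ax 0.1593 roll -0.0082
top 18.45 meas 0.0122 pred 0.0088 ax 0.1593 roll -0.0088
t 18.5 x [ 0.0085 -0.0491 -0.0012] sd [0.0045 0.0479 0.0019] F [-0.2  0.5 -6.5] tcp [ 0.4086 -0.0702  0.2853]
lean forecast [ 0.0064  0.0045  0.0011 -0.0016 -0.0028 -0.0035 -0.0048 -0.0057 -0.0026
  0.0056  0.0081]
[[-0.0001, -0.0005, 0.0], [0.02, -0.0009, 0], 10], [[-0.0005, -0.0032, 0.0], [0.04, -0.0017, 0], 10], [[-0.0015, -0.009, 0.0], [0.048, -0.0021, 0], 10], [[-0.0029, -0.0175, 0.0], [0.042, -0.0018, 0], 10], [[-0.0045, -0.0275, 0.0], [0.024, -0.001, 0], 10], [[-0.0061, -0.0375, 0.0], [0.002, -0.0001, 0], 10], [[-0.0075, -0.046, 0.0], [-0.017, 0.0007, 0], 10], [[-0.0085, -0.0518, 0.0], [-0.026, 0.0011, 0], 10], [[-0.0089, -0.0545, 0.0], [-0.018, 0.0008, 0], 10], [[-0.009, -0.055, 0.0], [0.001, -0.0, 0], 10],
```

{"api": "arm_command", "payload": {
  "increments": [
    [[-0.0001, -0.0005, 0], [0.02, -0.0009, 0], 10],
    [[-0.0005, -0.0032, 0], [0.04, -0.0017, 0], 10],
    [[-0.0015, -0.009, 0], [0.048, -0.0021, 0], 10],
    [[-0.0029, -0.0175, 0], [0.042, -0.0018, 0], 10],
    [[-0.0045, -0.0275, 0], [0.024, -0.001, 0], 10],
    [[-0.0061, -0.0375, 0], [0.002, -0.0001, 0], 10],
    [[-0.0075, -0.046, 0], [-0.017, 0.0007, 0], 10],
    [[-0.0085, -0.0518, 0], [-0.026, 0.0011, 0], 10],
    [[-0.0089, -0.0545, 0], [-0.018, 0.0008, 0], 10],
    [[-0.009, -0.055, 0], [0.001, 0, 0], 10]
  ]
}}

```text
clock: 19.5
tcp_pos: [0.3996, -0.125, 0.2853]
orientation: [2.265, 2.171, -0.006]
contact_force: [1.0, 0.6, -5.6]
grip_width: 0.0388
```

```bash
python3 -c "
from ctl import *
go('k22',smooth([-.01,-.065,0],10),10)
for n in('scene','top'):
  im=cv2.imread(f'pics/{n}_k22.png')
  for a,c in blobs(im,(22,150,120),(35,255,255)):
    p=ray(n,c,.19)
    if abs(p[0]-.65)<.04 and abs(p[1]+.2)<.09: print(n,a,c,p)
"
```

```text
scene 19.5 meas 0.0221 pred 0.0044 ax 0.1592 roll -0.007
top 19.55 meas 0.0207 pred 0.0264 ax 0.1593 roll -0.0059
scene 19.6 meas 0.0236 pred 0.0225 ax 0.1593 roll -0.0073
top 19.65 meas 0.0274 pred 0.0216 ax 0.1593 roll -0.0079
t 19.7 x [ 0.0245 -0.0126 -0.0006] sd [0.0045 0.0481 0.0019] F [ 1.  -0.5 -6.1] tcp [ 0.3996 -0.1252  0.2853]
lean forecast [ 0.0222  0.0168  0.0097  0.0036 -0.0003 -0.0025 -0.0044 -0.0055 -0.0022
  0.007   0.0098]
[[-0.0001, -0.0006, 0.0], [0.011, -0.0005, 0], 10], [[-0.0006, -0.0038, 0.0], [0.035, -0.0015, 0], 10], [[-0.0016, -0.0106, 0.0], [0.051, -0.0022, 0], 10], [[-0.0032, -0.0206, 0.0], [0.047, -0.002, 0], 10], [[-0.005, -0.0325, 0.0], [0.028, -0.0012, 0], 10], [[-0.0068, -0.0444, 0.0], [0.0, -0.0, 0], 10], [[-0.0084, -0.0544, 0.0], [-0.024, 0.001, 0], 10], [[-0.0094, -0.0612, 0.0], [-0.035, 0.0015, 0], 10], [[-0.0099, -0.0644, 0.0], [-0.024, 0.001, 0], 10], [[-0.01, -0.065, 0.0], [-0.002, 0.0001, 0], 10], 
scene 23 [182.43 148.13] [ 0.6455 -0.2688  0.19  ]
scene 22 [202.36 180.23] [ 0.6508 -0.1384  0.19  ]
top 16 [295.12 151.88] [ 0.6539 -0.1362  0.19  ]
top 24 [338.5 152.5] [ 0.6478 -0.2645  0.19  ]
```

{"api": "arm_command", "payload": {
  "increments": [
    [[-0.0001, -0.0006, 0], [0.011, -0.0005, 0], 10],
    [[-0.0006, -0.0038, 0], [0.035, -0.0015, 0], 10],
    [[-0.0016, -0.0106, 0], [0.051, -0.0022, 0], 10],
    [[-0.0032, -0.0206, 0], [0.047, -0.002, 0], 10],
    [[-0.005, -0.0325, 0], [0.028, -0.0012, 0], 10],
    [[-0.0068, -0.0444, 0], [0, 0, 0], 10],
    [[-0.0084, -0.0544, 0], [-0.024, 0.001, 0], 10],
    [[-0.0094, -0.0612, 0], [-0.035, 0.0015, 0], 10],
    [[-0.0099, -0.0644, 0], [-0.024, 0.001, 0], 10],
    [[-0.01, -0.065, 0], [-0.002, 0.0001, 0], 10]
  ]
}}

```text
clock: 20.7
tcp_pos: [0.3896, -0.1901, 0.2853]
orientation: [2.264, 2.17, -0.008]
contact_force: [0.7, 0.5, -5.6]
grip_width: 0.0386
```

```bash
python3 -c "
from ctl import *
go('k23',smooth([0,-.001,-.1],8),8)
a=cv2.imread('pics/scene_k23.png')[90:250,120:290];b=cv2.imread('pics/top_k23.png')[90:250,240:410]
cv2.imwrite('pics/v5.png',cv2.resize(np.hstack([a,b]),None,fx=2.3,fy=2.3))
"
```

```text
scene 20.7 meas 0.0022 pred 0.0092 ax 0.1596 roll -0.0091
top 20.75 meas -0.0024 pred 0.0054 ax 0.1599 roll -0.0081
scene 20.8 meas -0.0041 pred -0.002 ax 0.1595 roll -0.0097
top 20.85 meas -0.0024 pred -0.0079 ax 0.1599 roll -0.0103
t 20.9 x [-0.0086 -0.0815 -0.0009] sd [0.0045 0.0481 0.0019] F [ 0.3  0.1 -6.8] tcp [ 0.3896 -0.1902  0.2853]
lean forecast [-0.0115 -0.0101 -0.008  -0.005  -0.0029 -0.0019 -0.0013 -0.0006 -0.0003]
[[0.0, -0.0, -0.0016], [0.02, -0.0009, 0], 10], [[0.0, -0.0001, -0.0104], [0.024, -0.001, 0], 10], [[0.0, -0.0003, -0.0275], [0.017, -0.0007, 0], 10], [[0.0, -0.0005, -0.05], [0.01, -0.0004, 0], 10], [[0.0, -0.0007, -0.0725], [0.008, -0.0003, 0], 10], [[0.0, -0.0009, -0.0896], [0.009, -0.0004, 0], 10], [[0.0, -0.001, -0.0984], [0.01, -0.0004, 0], 10], [[0.0, -0.001, -0.1], [0.011, -0.0005, 0], 10],
```

View pics/v5.png

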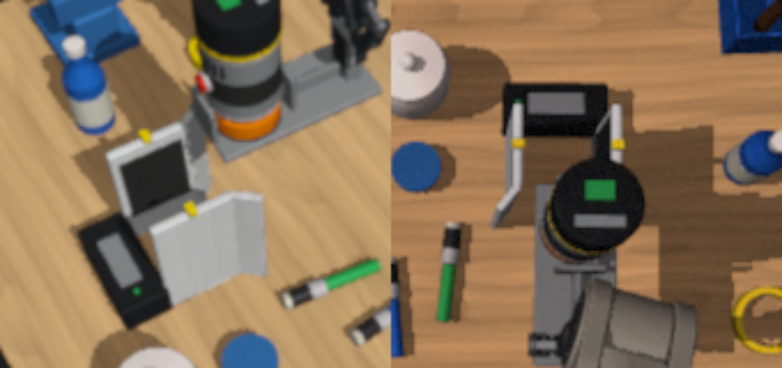

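{"api": "arm_command", "payload": {
  "increments": [
    [[0, 0, -0.0016], [0.02, -0.0009, 0], 10],
    [[0, -0.0001, -0.0104], [0.024, -0.001, 0], 10],
    [[0, -0.0003, -0.0275], [0.017, -0.0007, 0], 10],
    [[0, -0.0005, -0.05], [0.01, -0.0004, 0], 10],
    [[0, -0.0007, -0.0725], [0.008, -0.0003, 0], 10],
    [[0, -0.0009, -0.0896], [0.009, -0.0004, 0], 10],
    [[0, -0.001, -0.0984], [0.01, -0.0004, 0], 10],
    [[0, -0.001, -0.1], [0.011, -0.0005, 0], 10]
  ]
}}

```text
clock: 21.7
tcp_pos: [0.3889, -0.1909, 0.1842]
orientation: [-2.266, -2.171, -0.0]
contact_force: [0.1, -0.9, -6.4]
grip_width: 0.0387
```

```bash
python3 -c "
from ctl import *
go('k24',smooth([0,0,-.112],9),9)
"
```

```text
scene 21.7 meas 0.0235 pred -0.0017 ax 0.1596 roll 0.0009
top 21.75 meas 0.0279 pred 0.0258 ax 0.1601 roll 0.0008
scene 21.8 meas 0.0302 pred 0.0297 ax 0.1594 roll 0.0006
top 21.85 meas 0.0388 pred 0.0328 ax 0.1594 roll 0.0005
t 21.9 x [0.0404 0.0843 0.0003] sd [0.0045 0.0478 0.0019] F [ 0.8  0.9 -6.2] tcp [ 0.3903 -0.1914  0.186 ]
lean forecast [0.039  0.0299 0.0211 0.0132 0.0079 0.0049 0.0034 0.0024 0.0018 0.0012]
[[0.0, 0.0, -0.0013], [-0.024, 0.001, 0], 10], [[0.0, 0.0, -0.0086], [-0.022, 0.0009, 0], 10], [[0.0, 0.0, -0.0235], [-0.007, 0.0003, 0], 10], [[0.0, 0.0, -0.0444], [0.002, -0.0001, 0], 10], [[0.0, 0.0, -0.0676], [0.003, -0.0001, 0], 10], [[0.0, 0.0, -0.0885], [0.0, -0.0, 0], 10], [[0.0, 0.0, -0.1034], [-0.001, 0.0, 0], 10], [[0.0, 0.0, -0.1107], [-0.002, 0.0001, 0], 10], [[0.0, 0.0, -0.112], [-0.001, 0.0, 0], 10],
```

{"api": "arm_command", "payload": {
  "increments": [
    [[0, 0, -0.0013], [-0.024, 0.001, 0], 10],
    [[0, 0, -0.0086], [-0.022, 0.0009, 0], 10],
    [[0, 0, -0.0235], [-0.007, 0.0003, 0], 10],
    [[0, 0, -0.0444], [0.002, -0.0001, 0], 10],
    [[0, 0, -0.0676], [0.003, -0.0001, 0], 10],
    [[0, 0, -0.0885], [0, 0, 0], 10],
    [[0, 0, -0.1034], [-0.001, 0, 0], 10],
    [[0, 0, -0.1107], [-0.002, 0.0001, 0], 10],
    [[0, 0, -0.112], [-0.001, 0, 0], 10]
  ]
}}

```text
clock: 22.8
tcp_pos: [0.3896, -0.1911, 0.0728]
orientation: [-2.267, -2.172, -0.001]
contact_force: [0.2, 0.6, -6.4]
grip_width: 0.039
```

```bash
python3 -c "
from ctl import *
go('k25',smooth([.05,-.0025,0],8),8)
"
```

```text
scene 22.8 meas -0.0324 pred 0.0009 ax 0.1598 roll 0.0
top 22.85 meas -0.0376 pred -0.0351 ax 0.1599 roll -0.0001
scene 22.9 meas -0.0413 pred -0.04 ax 0.1595 roll -0.0003
top 22.95 meas -0.0475 pred -0.0445 ax 0.1592 roll -0.0005
t 23.0 x [-0.0506 -0.0874 -0.0009] sd [0.0045 0.048  0.0019] F [-0.3  0.1 -6.3] tcp [ 0.3903 -0.1914  0.074 ]
lean forecast [-0.0479 -0.0367 -0.0258 -0.016  -0.0098 -0.0061 -0.0044 -0.0029 -0.002 ]
[[0.0008, -0.0, 0.0], [0.028, -0.0012, 0], 10], [[0.0052, -0.0003, 0.0], [0.026, -0.0011, 0], 10], [[0.0138, -0.0007, 0.0], [0.007, -0.0003, 0], 10], [[0.025, -0.0012, 0.0], [-0.003, 0.0001, 0], 10], [[0.0362, -0.0018, 0.0], [-0.004, 0.0002, 0], 10], [[0.0448, -0.0022, 0.0], [-0.002, 0.0001, 0], 10], [[0.0492, -0.0025, 0.0], [0.001, -0.0, 0], 10], [[0.05, -0.0025, 0.0], [0.001, -0.0, 0], 10],
```

{"api": "arm_command", "payload": {
  "increments": [
    [[0.0008, 0, 0], [0.028, -0.0012, 0], 10],
    [[0.0052, -0.0003, 0], [0.026, -0.0011, 0], 10],
    [[0.0138, -0.0007, 0], [0.007, -0.0003, 0], 10],
    [[0.025, -0.0012, 0], [-0.003, 0.0001, 0], 10],
    [[0.0362, -0.0018, 0], [-0.004, 0.0002, 0], 10],
    [[0.0448, -0.0022, 0], [-0.002, 0.0001, 0], 10],
    [[0.0492, -0.0025, 0], [0.001, 0, 0], 10],
    [[0.05, -0.0025, 0], [0.001, 0, 0], 10]
  ]
}}

```text
clock: 23.8
tcp_pos: [0.4403, -0.1938, 0.0733]
orientation: [-2.267, -2.173, -0.003]
contact_force: [0.6, -0.2, -8.2]
grip_width: 0.039
```

```bash
python3 -c "
from ctl import *
go('k26',smooth([.05,-.0022,0],8),8)
print(tool(r.get_obs()))
"
```

```text
scene 23.8 meas -0.0247 pred -0.0037 ax 0.1594 roll 0.0007
top 23.85 meas -0.0265 pred -0.026 ax 0.1596 roll 0.0008
scene 23.9 meas -0.0299 pred -0.028 ax 0.1595 roll 0.0009
top 23.95 meas -0.0276 pred -0.0313 ax 0.1601 roll 0.0009
t 24.0 x [-0.0307 -0.031  -0.0013] sd [0.0045 0.0478 0.0019] F [ 0.6 -0.9 -6.7] tcp [ 0.4388 -0.1937  0.0732]
lean forecast [-0.028  -0.0211 -0.0148 -0.0093 -0.0056 -0.0036 -0.0025 -0.0016 -0.0012]
[[0.0008, -0.0, 0.0], [0.015, -0.0007, 0], 10], [[0.0052, -0.0002, 0.0], [0.013, -0.0006, 0], 10], [[0.0138, -0.0006, 0.0], [0.004, -0.0002, 0], 10], [[0.025, -0.0011, 0.0], [-0.002, 0.0001, 0], 10], [[0.0362, -0.0016, 0.0], [-0.002, 0.0001, 0], 10], [[0.0448, -0.002, 0.0], [-0.001, 0.0, 0], 10], [[0.0492, -0.0022, 0.0], [0.0, -0.0, 0], 10], [[0.05, -0.0022, 0.0], [0.0, -0.0, 0], 10], 
(np.float64(0.0009719783236548348), array([ 0.9991, -0.0435]))
```

{"api": "arm_command", "payload": {
  "increments": [
    [[0.0008, 0, 0], [0.015, -0.0007, 0], 10],
    [[0.0052, -0.0002, 0], [0.013, -0.0006, 0], 10],
    [[0.0138, -0.0006, 0], [0.004, -0.0002, 0], 10],
    [[0.025, -0.0011, 0], [-0.002, 0.0001, 0], 10],
    [[0.0362, -0.0016, 0], [-0.002, 0.0001, 0], 10],
    [[0.0448, -0.002, 0], [-0.001, 0, 0], 10],
    [[0.0492, -0.0022, 0], [0, 0, 0], 10],
    [[0.05, -0.0022, 0], [0, 0, 0], 10]
  ]
}}

```text
clock: 24.8
tcp_pos: [0.4903, -0.1958, 0.0732]
orientation: [-2.267, -2.173, -0.003]
contact_force: [0.9, 0.1, -6.7]
grip_width: 0.039
```

```bash
python3 -c "
from ctl import *
go('k27',smooth([0,0,-.008],6),6)
a=cv2.imread('pics/scene_k27.png')[110:230,140:270];b=cv2.imread('pics/top_k27.png')[110:230,250:380]
cv2.imwrite('pics/v6.png',cv2.resize(np.hstack([a,b]),None,fx=3,fy=3))
"
```

```text
scene 24.8 meas 0.0152 pred -0.0016 ax 0.1592 roll 0.0007
top 24.85 meas 0.0152 pred 0.0166 ax 0.1595 roll 0.0007
scene 24.9 meas 0.0151 pred 0.0169 ax 0.1594 roll 0.0008
top 24.95 meas 0.0207 pred 0.0167 ax 0.1599 roll 0.0009
t 25.0 x [ 0.0206  0.0342 -0.0008] sd [0.0045 0.0478 0.0019] F [-0.7  0.4 -7.2] tcp [ 0.4889 -0.1959  0.0732]
lean forecast [0.0195 0.0148 0.0105 0.0067 0.0041 0.0024 0.0015]
[[0.0, 0.0, -0.0003], [-0.011, 0.0005, 0], 10], [[0.0, 0.0, -0.0017], [-0.01, 0.0004, 0], 10], [[0.0, 0.0, -0.004], [-0.003, 0.0001, 0], 10], [[0.0, 0.0, -0.0063], [0.001, -0.0, 0], 10], [[0.0, 0.0, -0.0077], [0.001, -0.0, 0], 10], [[0.0, 0.0, -0.008], [0.0, -0.0, 0], 10],
```

View pics/v6.png

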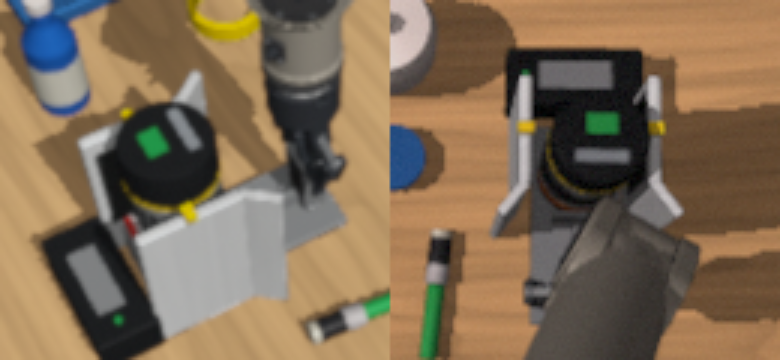

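{"api": "arm_command", "payload": {
  "increments": [
    [[0, 0, -0.0005], [-0.011, 0.0005, 0], 10],
    [[0, 0, -0.002], [-0.01, 0.0004, 0], 10],
    [[0, 0, -0.004], [-0.003, 0.0001, 0], 10],
    [[0, 0, -0.0065], [0, 0, 0], 10],
    [[0, 0, -0.0085], [0, 0, 0], 10],
    [[0, 0, -0.0095], [0, 0, 0], 10],
    [[0, 0, -0.0105], [0, 0, 0], 10],
    [[0, 0, -0.0105], [0, 0, 0], 10]
  ]
}}

```text
clock: 25.8
tcp_pos: [0.4897, -0.196, 0.0629]
orientation: [-2.268, -2.172, -0.003]
contact_force: [-1.8, -0.1, -4.3]
grip_width: 0.0387
```

```bash
python3 -c "
from ctl import *
S=load();S['rows']=None
for i in range(2):
  measure(S,'k28',1)
print(tool(r.get_obs()),r.get_obs()['moment'])
"
```

```text
scene 25.8 meas 0.0207 pred 0.0206 ax 0.1586 roll 0.0006
top 25.85 meas 0.0227 pred 0.0224 ax 0.1592 roll 0.0006
t 25.9 x [ 0.0243  0.0358 -0.0008] sd [0.0043 0.046  0.0018] F [-0.8 -0.3 -4.2] tcp [ 0.4898 -0.196   0.063 ]
scene 25.9 meas 0.0217 pred 0.0243 ax 0.1588 roll 0.0006
top 25.95 meas 0.0232 pred 0.0242 ax 0.1592 roll 0.0006
t 26.0 x [ 0.0249  0.0246 -0.001 ] sd [0.0043 0.0458 0.0018] F [-1.   0.7 -3.9] tcp [ 0.4898 -0.196   0.063 ]
(np.float64(0.0005680506689340328), array([ 0.9991, -0.043 ])) [-0.1245  0.6425 -0.0887]
```

{"api": "arm_command", "payload": {
  "increments": [
    [[0, 0, -0.0008], [0, 0, 0], 10],
    [[0, 0, -0.0016], [0, 0, 0], 10],
    [[0, 0, -0.0018], [0, 0, 0], 10],
    [[0, 0, -0.0018], [0, 0, 0], 10]
  ]
}}

```text
clock: 26.4
tcp_pos: [0.4897, -0.196, 0.062]
orientation: [-2.268, -2.172, -0.004]
contact_force: [-6.1, 3.0, 8.9]
grip_width: 0.0387
```

{"api": "arm_command", "payload": {
  "increments": [
    [[0, 0, 0], [0, 0, 0], 55],
    [[0, 0, 0], [0, 0, 0], 70],
    [[0, 0, 0], [0, 0, 0], 80],
    [[0, 0, 0], [0, 0, 0], 85],
    [[0, 0, 0], [0, 0, 0], 85]
  ]
}}

```text
clock: 26.9
tcp_pos: [0.4898, -0.1958, 0.061]
orientation: [-2.267, -2.172, -0.003]
contact_force: [-0.3, 0.3, -0.8]
grip_width: 0.0725
```

```bash
python3 -c "
from ctl import *
S=load();S['rows']=None;S['x']=np.array([.025,0,0.])
measure(S,'k29',2)
print(r.get_obs()['grip_width'])
"
```

```text
scene 26.9 meas 0.0467 pred 0.025 ax 0.1574 roll 0.0007
top 26.95 meas 0.0389 pred 0.0415 ax 0.159 roll 0.0007
scene 27.0 meas 0.0474 pred 0.0442 ax 0.1575 roll 0.0007
top 27.05 meas 0.0391 pred 0.0509 ax 0.1592 roll 0.0008
t 27.1 x [0.0476 0.063  0.0007] sd [0.0043 0.0458 0.0018] F [ 0.1  0.6 -0.6] tcp [ 0.4896 -0.1958  0.061 ]
0.07246611656732259
```

Released; the polisher rests on a guide at about 0.043 rad, which is steady. Backing straight up.

{"api": "arm_command", "payload": {
  "increments": [
    [[0, 0, 0.01], [0, 0, 0], 85],
    [[0, 0, 0.03], [0, 0, 0], 85],
    [[0, 0, 0.06], [0, 0, 0], 85],
    [[0, 0, 0.09], [0, 0, 0], 85],
    [[0, 0, 0.12], [0, 0, 0], 85],
    [[-0.015, 0.02, 0.15], [0, 0, 0], 85],
    [[-0.03, 0.04, 0.18], [0, 0, 0], 85],
    [[-0.04, 0.06, 0.2], [0, 0, 0], 85],
    [[-0.04, 0.07, 0.2], [0, 0, 0], 85],
    [[-0.04, 0.07, 0.2], [0, 0, 0], 85]
  ]
}}

```text
clock: 28.1
tcp_pos: [0.4498, -0.1244, 0.2614]
orientation: [-2.265, -2.176, -0.005]
contact_force: [-0.7, -0.5, -0.8]
grip_width: 0.0724
```

```bash
python3 - <<'E'
from ctl import *
o,s,o2,t=look("end");print(o["clock"],o["tcp_pos"],o["contact_force"])
for n,im in(("scene",s),("top",t)):
  for a,c in blobs(im,(45,120,60),(85,255,255),30):
    p=ray(n,c,.21)
    if np.hypot(p[0]-.647,p[1]+.2)<.06: print(n,"label",p, "ref expected origin+.0155 fwd")
g=cv2.cvtColor(t,cv2.COLOR_BGR2HSV)
cv2.imwrite("pics/v7.png",np.hstack([cv2.resize(s[60:300,120:400],None,fx=1.4,fy=1.4),cv2.resize(t[80:320,150:430],None,fx=1.4,fy=1.4)]))
E
```

```text
28.1 [ 0.4498 -0.1244  0.2614] [-0.6575 -0.4989 -0.8417]
scene label [ 0.6469 -0.2094  0.21  ] ref expected origin+.0155 fwd
top label [ 0.6483 -0.2099  0.21  ] ref expected origin+.0155 fwd
```

View pics/v7.png

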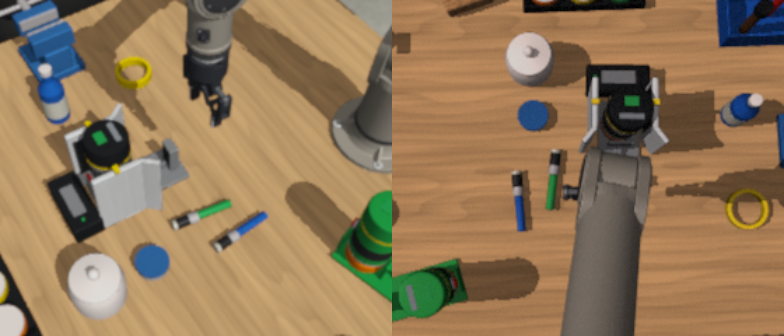

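The holder is home: the label puts its origin at x ≈ 0.633, against 0.634 for the bay. The polisher leans lightly on one guide, and the gripper is clear of everything. Handing in.

```bash
python3 -c "
from bench import r
print(r.hand_in(),r.get_obs()['clock'])"
```

```text
the job is handed in; nothing more can be done
the job is handed in; nothing more can be done
```

The polisher is home in the bay: the holder stands on the worktop between the guides, released, and the job was handed in after about 28 s of the 72 s. `hand_in` gives no verdict, so these are my own measurements.

- **Balancing:** I gripped the holder at 115 N and lifted it while the polisher was still slumped. My first attempts at catching it overshot: it swung several times to about ±0.13 rad, possibly touching the foam stop. This was about 0.28 m from the bay. After I refitted the model to camera readings, every reading from about 8.3 s stayed within 0.08 rad. It was held there, more than 0.2 m from the bay, for over 7 s.
- **Carrying in:** I carried it at a height that clears the guides, because the arm's reach is tight in front of the bay. I then lowered it into the flared mouth and slid it in about 100 mm along the bay. Readings inside 200 mm of the bay stayed below about 0.06 rad. They were taken only between moves, so the peaks during moves are not measured.

**Last checks:**
- The holder's origin was about 1 to 2 mm from home along the bay, with its x axis within about 0.01 rad of the bay's.
- The polisher leaned 0.04 to 0.05 rad on one guide. That was steady over 0.15 s after release; I did not re-measure the lean after backing off.
- The highest wrist force I saw was about 11 N, at set-down.
- In the final picture the other things look undisturbed.
- The two cameras put the bay centre sideways 3 mm apart and differed by 0.008 rad on the final lean. I used the mean of the two, and nothing touched on the way in as far as the wrist force showed.

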